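Park and chock the pipe former for draping curved tiles

ROBOT

A 6-joint arm with a two-finger parallel gripper is mounted at the origin on the work surface. World frame = base frame: x ahead of the robot, y to its left, z up, the work surface at z = 0. Lengths are in mm, angles in rad, forces in N, time in s.
With the tool pointing down it reaches from about 350 to 875 mm from the base axis. Payload 4.2 kg.
Tool frame: the origin (TCP) lies at the very end of the fingers, on their centre line; the grasp point (between the pads) lies arm.grip_depth behind it (arm.grip_depth is the distance from the TCP to the grasp point, in mm); z points along the fingers, y is the direction in which the jaws open and shut (so a half turn about z gives the same grasp; the last joint's range is limited). The gripper opens to 85 mm and grips with 20 to 120 N. Pads are 22 mm wide; open, the fingers measure 114 mm over their backs; the gripper's body (76 mm by 85 mm) begins 54 mm behind the grasp point. The pads swing forward as they close: fully open they stand 13 mm farther back than shut.
Start: joints at [1.573, 0.385, 0.008, 0, -1.194, -0.259], TCP at [158.71, 604.492, 194.112] pointing down, gripper open.
Joint ranges: [-3.14, 3.14], [-1.21, 2.06], [-1.07, 1.41], [-3.16, 2.05], [-2.99, -0.16], [-3.1, 3.1]. Speed limits (rad/s): [2.79, 2.79, 3.14, 3.14, 3.14, 3.14].

INTERFACE

Orientations are given as a unit quaternion [x, y, z, w].
In Python, from bench import arm, optics, workorder gives the robot as it stands. The module is installed in compiled form; this text tells all that it offers.
- The arm moves only by the tool play_rows, never from a script. Its arguments are lists of equal length, an entry for each row: "travel": the shift along the tool's x, y, z in m, a list of three; "rotation": the turn, a rotation vector about the tool's x, y, z in rad, a list of three; "grip": the opening, from 0 (shut) to 1 (fully open). In form: {"travel": [[x, y, z], ...], "rotation": [[rx, ry, rz], ...], "grip": [grip, ...]}. A call has 1 to 12 rows; each row shifts and turns the commanded pose from where the row before left it, along the tool's axes as they then stand; what a row does not reach is not made up. A row lasts 1/12 s, in which the tool goes at most 41.7 mm and 7.16 degrees, less where a joint would pass 70% of its speed; a pose out of reach is approached as far as the arm can. A call is refused whole if a number of a shift passes 0.0417 or a number of a turn 0.125, either way. A call with a gripper value outside its range is refused whole. The fingers move at their own pace and stop on an object; the grip force is fixed at half the most. Time passes only in rows, so rows that do not move let the fingers close. It gives the time, the measured TCP pose, the force and the opening at its end, in the units of the state.
- arm.read_state(): the state, without advancing time (a new reading comes with each control period).
- optics.get_image(name): name is "scene" or "side" or "wrist"; returns a dict with "image" (420x560x3 uint8, blue, green, red), "depth" (420x560 float32, mm along the optical axis (not along the pixel's ray), 0 where there is no reading), "camera_matrix" (3x3 intrinsics, pixels), "R" (3x3) and "t" (3): a world point X has camera coordinates R X + t; the wrist camera has in their place "hand_eye" (4x4, takes a point from camera to tool coordinates, whose origin is the TCP and whose axes are the flange's). Camera axes: x right, y down, z forward; pixel columns grow to the right and rows downward; lengths in mm; the calibration is good to about 2 mm. A picture is of the moment at which its call begins: read the wrist's pose just before it.
- workorder.job_done(): hands the job in, once; it reports no verdict.
The state is a dict: "clock": time; "joints": joint angles; "joint_vel": joint speeds; "joint_efforts": joint torques, N m; "position": TCP position; "ee_rot": TCP orientation; "contact_force": force on the tool from outside, world axes, zero at the start; "wrist_torque": the same for the moment, N m; "gripper_width": finger opening in mm.
Only numpy, scipy, OpenCV 4.12 (cv2) and the standard library are available. Lean on these libraries where they do the work, as an engineer would, in place of code of your own. Each camera call takes 0.05 s, during which the arm holds its last target. There are 200 camera calls.

TASK

Get the pipe ready for draping curved tiles over it: with a flat hand on top, gently roll the white pipe across the plywood board, up onto the two thin rubber strips and on until it lies along the wooden stop for its whole length; do not shove it from behind and do not let it run away. Then take the wooden chock with the sloping nose and slide it, nose first, flat on the board between the strips and square to the pipe, snugly under the pipe so that it cannot roll back, without jacking the pipe up. Leave the other things on the board and beside it where they are.

Things in the scene. Friction and masses are not known exactly. Their poses are not given: they have to be found in the camera images.
- board: Flat plywood board fixed on the bench, 360 mm (its x) by 560 mm (its y), 18 mm thick, turned a little. Origin: centre of its underside, its top face is at z = 18 mm. x points away from the robot to the stop, z up. A pipe home against the stop, up on the rubber strips, has its axis at x = +65 mm, z = 76 mm of this frame.
- stop_face (a point): The stop: a straight upright wooden batten fixed on the board along its y, 420 mm long, 22 mm thick, 65 mm high above the board. This point: foot of its face towards the robot, middle of its length, on the board's top; x = +120 mm, y = 0 of the board.
- strips_start (a point): Two flat black rubber strips glued on the board, 3 mm thick, 24 mm wide, running along the board's x from x = +20 mm to the stop, centred at y = +70 and -70 mm. This point: middle between their square-edged near ends, at board x = +20 mm, y = 0, z = 18 mm (on the plywood). A pipe rolling towards the stop meets them with its axis at about x = +2 mm and climbs 3 mm.
- pipe: White plastic pipe, plugged ends, 110 mm thick, 200 mm long, 0.3 to 0.55 kg, lying on the board in front of the strips; free to roll, stays where left at rest on the flat. Too thick to grasp. Origin: middle of its axis; y is its axis, x and z turn as it rolls. A hand pressed on top rolls it half as far as the hand travels. Thin wall: 4 to 8 N on top rolls it, over 20 N damages it: feel for it.
- pipe_end_left (a point): Centre of the pipe's end face at the pipe's +y, on its axis, 100 mm from the middle.
- pipe_end_right (a point): Centre of the pipe's end face at the pipe's -y, on its axis, 100 mm from the middle.
- chock: Loose wooden chock, 0.1 kg, 120 mm long (its x), 45 mm wide (y), on the board beside the pipe, on either side. Rear 60 mm: block 35 mm high with upright sides, to grasp across the width. Front 60 mm: nose falling at 30 degrees to a thin edge at +x. Origin: underside, where nose and block meet; z up. On the pipe's other side lies a plain block: not this.
- chock_tip (a point): Middle of the thin front edge of the chock's nose, on its underside, 60 mm ahead of the chock's origin. Home under a pipe that lies on the strips, the edge stands 9.5 mm short of straight below the pipe's axis. The chock stops there with a few newtons; pushed harder it climbs under and lifts the pipe, over 20 N dents it.
- block: Bystander: plain rectangular wooden block, 110 x 50 x 30 mm, on the board. Origin: centre of its underside.
- tile_a: Bystander: fired clay tile, 90 x 90 x 11 mm, on the board beside the stop's +y end. Origin: centre of its underside.
- tile_b: Bystander: fired clay tile, 85 x 100 x 11 mm, on the board beside the stop's -y end. Origin: centre of its underside.
- tile_c: Bystander: fired clay tile, 100 x 130 x 11 mm, on the bench to the left. Origin: centre of its underside.
- scraper: Bystander: scraper, 200 mm long, on the bench to the right. Origin: on its underside.
There are look-alikes about, which are no part of the job. What is shaped like the chock but green is not meant. Several things have the shape of the pipe; the one meant has the colours described above.

How it is judged (in metres and radians):
On the way:
1. rolled by hand, the pipe lies along the stop, both ends touching it or within 3 mm, at rest, while the chock still lies where it was (within 30 mm) (x of each of pipe_end_left, pipe_end_right in the frame of board above 0.062 m and linear speed of pipe below 0.02 m/s and distance of chock from where it was at the start of the episode below 0.03 m), for 0.2 s.
At the end, for the whole second after the job is handed in: The pipe lies on the board along the stop, both ends within 3 mm of it, lifted at most 2.5 mm; the chock lies flat on the board, square to the stop within 0.15 rad, nose under the middle of the pipe (within 40 mm), its edge within 4 mm of home; all at rest (x of each of pipe_end_left, pipe_end_right in the frame of board above 0.062 m and z of each of pipe_end_left, pipe_end_right in the frame of board below 0.0785 m and x of chock_tip in the frame of board above 0.0515 m and y of chock_tip in the frame of pipe between -0.04 and 0.04 m and x of chock in the frame of board below 0.01 m and angle between the x axis of chock and the x axis of board, either way round below 0.15 rad and angle between chock's own z axis and vertical below 0.05 rad and z of chock in the frame of board below 0.0205 m and linear speed of each of pipe, chock below 0.01 m/s); the robot touches nothing.
It fails at once if the pipe was pressed with more than 20 N, by the hand or by the chock (contact force between any of the fingers, the arm, chock and pipe above 20 N).
It fails at once if the pipe was shoved from behind or beside instead of rolled from on top (touched with the grasp point below 105 mm over the bench) (height (world z) of the grasp point below 0.105 m and contact force between any of the fingers, the arm and pipe above 1 N).
It fails at once if the pipe ran away (faster than 0.25 m/s) (linear speed of pipe above 0.25 m/s).
It fails at once if the pipe was jacked up or lifted by more than 6 mm (z of any of pipe_end_left, pipe_end_right in the frame of board above 0.082 m).
It fails at once if another thing on the board or beside it was shifted by more than 25 mm (distance of any of block, tile_a, tile_b, tile_c, scraper from where it was at the start of the episode above 0.025 m).
It also fails if it takes over 72 s, if anything falls off the work surface, if the arm or the gripper's body presses on something with over 40 N, if the wrist force passes 120 N, or if a joint passes its speed limit or range.

## Working session

There is one attempt and no reset: what is moved stays moved. The work goes in short steps, Python scripts to look and compute and a tool call to move; the robot and the scene stay as the last step left them, time stands still between calls to the robot, and variables do not carry over. Pictures are saved under pics/ and viewed, about 8 in all and at most 12, crops included, and the job is handed in when it is done.

Besides the shell and the picture viewer there is one more tool, called after ">>>" as name(argument=value, ...) on one line, values as JSON. play_rows: Moves the arm, as the interface text tells. Its arguments: {"type":"object","properties":{"travel":{"type":"array","items":{"type":"array","items":{"type":"number"}}},"rotation":{"type":"array","items":{"type":"array","items":{"type":"number"}}},"grip":{"type":"array","items":{"type":"number"}}},"required":["travel","rotation","grip"]}

```bash
mkdir -p pics
cat > h.py <<'E'
import numpy as np, cv2
from bench import arm, optics, workorder
from scipy.spatial.transform import Rotation as Rn
def world(d):
    K=d["camera_matrix"];Z=d["depth"];v,u=np.mgrid[:Z.shape[0],:Z.shape[1]]
    P=np.stack([(u-K[0,2])/K[0,0]*Z,(v-K[1,2])/K[1,1]*Z,Z],-1)
    if "R" in d: return (P-np.array(d["t"]).ravel())@np.array(d["R"])
    s=arm.read_state();H=np.array(d["hand_eye"]);P=P@H[:3,:3].T+H[:3,3]
    return P@Rn.from_quat(s["ee_rot"]).as_matrix().T+np.array(s["position"])
E
python3 - <<'E'
from h import *
s=arm.read_state();print({k:np.round(v,3) for k,v in s.items()},arm.grip_depth)
for n in("scene","side"):
    d=optics.get_image(n);cv2.imwrite(f"pics/{n}0.png",d["image"]);np.savez(f"{n}0.npz",**d)
E
```

```text
{'clock': np.float64(0.0), 'joints': array([ 1.573,  0.386,  0.007, -0.   , -1.194, -0.259]), 'joint_vel': array([-0.001, -0.001, -0.   , -0.001,  0.001, -0.001]), 'joint_efforts': array([ 0.0000e+00, -3.9229e+01,  1.8840e+01,  4.1860e+00, -5.0000e-03,
       -0.0000e+00]), 'position': array([158.548, 603.885, 193.032]), 'ee_rot': array([ 0.992, -0.128, -0.   ,  0.001]), 'contact_force': array([-0.002, -0.274, -0.31 ]), 'wrist_torque': array([-0.042, -0.036,  0.038]), 'gripper_width': np.float64(85.455)} 18.700000000000003
```

View pics/scene0.png

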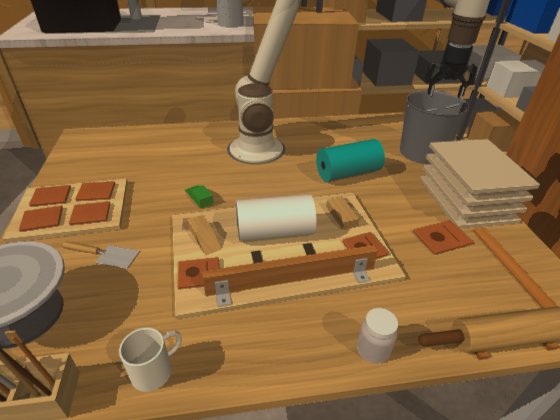

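View pics/side0.png

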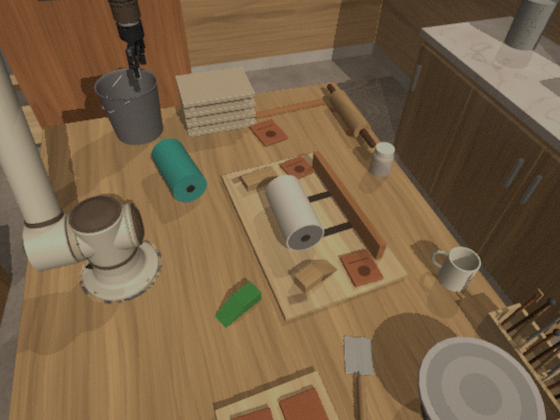

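The scene view shows the white pipe at (276,218), with a teal look-alike at (350,160). The green chock look-alike is at (200,196). The wooden chock candidates are (205,233) and (343,210). The side view shows the same two at (313,275) and (255,180). I'll measure these and take a close crop.

Run:
```python
from h import *
for n in("scene","side"):
    d=dict(np.load(f"{n}0.npz"));P=world(d);im=d["image"]
    ok=d["depth"]>0
    hsv=cv2.cvtColor(im,cv2.COLOR_BGR2HSV)
    np.save(n+"P.npy",P)
    uv=dict(scene=[(276,218),(205,233),(210,225),(343,210),(290,262),(190,295),(257,257),(309,249),(200,270),(360,240)],side=[(290,205),(313,275),(300,290),(255,180),(335,180),(360,265),(318,196),(337,229)])[n]
    for u,v in uv: print(n,(u,v),P[v,u].round(0),hsv[v,u])
    # white pipe
    m=((hsv[...,1]<60)&(hsv[...,2]>120)&ok&(P[...,2]>25)&(P[...,2]<140)).astype(np.uint8)
    c,l,st,ce=cv2.connectedComponentsWithStats(m)
    for i in range(1,c):
        if st[i,4]>800:
            q=P[l==i];print(st[i],q.min(0).round(),q.max(0).round())
d=np.load("scene0.npz")["image"][170:310,160:410];e=np.load("side0.npz")["image"][140:320,210:410]
cv2.imwrite("pics/crop.png",np.hstack([cv2.resize(d,(400,224),interpolation=3),cv2.resize(e[:,:],(400,360),interpolation=3)[:224]]) if 0 else np.vstack([cv2.resize(d,(500,280),interpolation=2),cv2.resize(e,(500,310),interpolation=2)]))
```

```text
scene (276, 218) [543.  -3. 108.] [ 30  39 203]
scene (205, 233) [ 508. -187.   46.] [ 17 157 172]
scene (210, 225) [ 486. -173.   54.] [ 17 149 147]
scene (343, 210) [464. 202.  50.] [ 17 155 174]
scene (290, 262) [676.  11.  83.] [ 14 184 154]
scene (190, 295) [ 688. -225.   17.] [ 18 136 203]
scene (257, 257) [589. -58.  20.] [ 16 106  58]
scene (309, 249) [577.  81.  20.] [ 16 107  57]
scene (200, 270) [ 624. -201.   30.] [ 11 188 152]
scene (360, 240) [570. 222.  30.] [ 11 190 152]
[ 236  195   80   36 2058] [ 470. -100.   67.] [555. 100. 130.]
[   0  242   63   83 3820] [ 563. -638.  113.] [ 792. -481.  122.]
side (290, 205) [480. -17. 125.] [ 18  45 174]
side (313, 275) [ 482. -208.   54.] [ 16 123 154]
side (300, 290) [ 443. -221.   20.] [ 17 105 146]
side (255, 180) [432. 183.  51.] [ 18 122 157]
side (335, 180) [660.  80.  83.] [ 13 150 143]
side (360, 265) [ 625. -198.   26.] [ 11 155 127]
side (318, 196) [612.  86.  21.] [16 97 55]
side (337, 229) [616. -59.  22.] [20 88 52]
[ 423   19  137  121 6878] [1476.   46.   79.] [1936.  968.  136.]
[ 267  175   57   75 1859] [ 443. -104.   29.] [552. 198. 133.]
[ 419  337  127   83 8284] [ 562. -677.   28.] [ 843. -482.  123.]
```

View pics/crop.png

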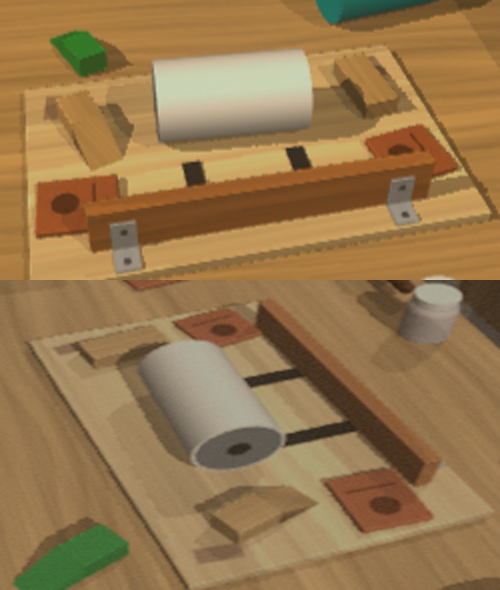

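Run:
```python
from h import *
from scipy.optimize import least_squares
Ps={n:np.load(n+"P.npy") for n in("scene","side")};I={n:np.load(n+"0.npz")["image"] for n in Ps}
for n in Ps:
    P=Ps[n];h=cv2.cvtColor(I[n],cv2.COLOR_BGR2HSV);x,y,z=P[...,0],P[...,1],P[...,2]
    S=(x>560)&(x<720)&(abs(y)<260)
    top=S&(z>80.5)&(z<87);q=P[top];(c,wh,a)=cv2.minAreaRect(q[:,:2].astype(np.float32));print(n,"stop top",c,wh,a,np.median(q[:,2]))
    f=S&(z>35)&(z<75)&(h[...,1]>100)
    if n=="side":
        q=P[f];A=np.c_[q[:,1],np.ones(len(q))];k=np.ones(len(q),bool)
        for _ in range(5):
            s=np.linalg.lstsq(A[k],q[k,0],rcond=None)[0];k=abs(q[:,0]-A@s)<4
        print("stop face x=",s,k.sum(),q[k,1].min(),q[k,1].max())
    # strips
    m=(S|((x>520)&(x<=720)))&(z>12)&(z<28)&(h[...,2]<85)&(abs(y)<130)
    for sg in(1,-1):
        q=P[m&(sg*(y-10)>0)]; 
        if len(q)>10: print("strip",len(q),np.median(q,0).round(1),q.min(0).round(1),q.max(0).round(1))
    # board outline
    b=(abs(z-18)<4)&(x>300)&(x<760)&(abs(y)<320);q=P[b];print("board rect",cv2.minAreaRect(q[:,:2].astype(np.float32)))
    # pipe cylinder fit
    m=(h[...,1]<75)&(z>60)&(z<140)&(x>400)&(x<580)&(abs(y)<97);q=P[m]
    r=least_squares(lambda p:np.hypot((q[:,0]-p[0]-p[1]*q[:,1])*np.cos(np.arctan(p[1])),q[:,2]-p[2])-55,[490,0,73],loss="soft_l1")
    print("pipe x0,slope,z",r.x.round(3),np.abs(r.fun).mean(),q[:,1].min(),q[:,1].max(),len(q))
    for nm,yl,yh in(("chock",-270,-125),("blk",125,270)):
        m=(x>370)&(x<580)&(y>yl)&(y<yh)&(z>30)&(z<60);q=P[m]
        print(nm,len(q),q.min(0).round(),q.max(0).round(),cv2.minAreaRect(q[:,:2].astype(np.float32)),cv2.minAreaRect(q[q[:,2]>49][:,:2].astype(np.float32)))
    m=(x>370)&(x<600)&(y>-270)&(y<-125)&(z>22)&(z<60);q=P[m];k=(q[:,2]>25)&(q[:,2]<48)
```

```text
scene stop top (671.42041015625, 18.09136962890625) (24.191791534423828, 419.29266357421875) 4.311135292053223 82.24306980735857
strip 91 [576.   80.6  20.1] [553.3  68.1  16.1] [594.9  92.5  23.7]
strip 96 [586.1 -58.8  20.2] [562.9 -70.3  16.6] [606.7 -46.4  22.6]
board rect ((504.9588928222656, 5.33734130859375), (435.6614074707031, 559.9014892578125), 4.411755561828613)
pipe x0,slope,z [ 4.97246e+02 -1.00000e-02  7.19090e+01] 1.2070032843402285 -96.98470410622761 96.85471275987676 2765
chock 552 [ 437. -234.   30.] [ 544. -155.   55.] ((491.46893310546875, -194.33172607421875), (102.67227172851562, 46.14072799682617), 22.089412689208984) ((476.0080261230469, -201.04067993164062), (68.97724914550781, 45.10063934326172), 21.45648193359375)
blk 567 [399. 170.  30.] [579. 259.  51.] ((489.86102294921875, 211.8009796142578), (186.8069305419922, 69.42648315429688), 8.507189750671387) ((458.1075744628906, 199.99490356445312), (105.96672821044922, 45.779022216796875), 7.144862174987793)
side stop top (669.4561767578125, 16.052352905273438) (24.74591064453125, 423.6161193847656) 4.6617498
[... 288 characters left out ...]
75, 3.735382080078125), (437.2832336425781, 563.2639770507812), 4.298083782196045)
pipe x0,slope,z [ 4.97275e+02 -1.10000e-02  7.35140e+01] 1.0385879599171715 -96.98222672845823 96.69987868504445 1963
chock 642 [ 436. -236.   30.] [ 545. -159.   58.] ((489.8219909667969, -196.8133544921875), (103.57656860351562, 46.96430587768555), 21.64250373840332) ((474.7866516113281, -202.62693786621094), (70.66789245605469, 46.9393196105957), 22.87662124633789)
blk 570 [393. 166.  30.] [580. 262.  56.] ((487.5926513671875, 214.23069763183594), (187.99697875976562, 86.78907012939453), 3.686532735824585) ((451.4469909667969, 200.58621215820312), (107.36743927001953, 50.628482818603516), 9.275485038757324)
```

Close crop: the near, right-hand piece (y≈-195) has the sloping nose pointing away from the robot, so it is the chock. The piece at y≈+200 is a plain block.

- **Board:** yaw ≈0.078, origin ≈(540,7).
- **Pipe:** at (497,0), yaw ≈0.01, z 73 (expected 73).
- **Plan:** roll the pipe with the open fingertips as two contacts.

Moving above the pipe now.

>>> play_rows(travel=[[0,0,0],[0,0,0],[0,0,0],[0.014,0.0276,0],[0.014,0.0276,0],[0.014,0.0276,0],[0.014,0.0276,0],[0.014,0.0276,0],[0.014,0.0276,0],[0.014,0.0276,0],[0.014,0.0276,0],[0.014,0.0276,0]], rotation=[[0,0,-0.089],[0,0,-0.089],[0,0,-0.089],[0,0,0],[0,0,0],[0,0,0],[0,0,0],[0,0,0],[0,0,0],[0,0,0],[0,0,0],[0,0,0]], grip=[1,1,1,1,1,1,1,1,1,1,1,1])

```text
clock: 1.1
position: [287.5, 355.6, 193.8]
ee_rot: [1.0, 0.005, -0.0, 0.0]
contact_force: [1.2, -0.0, 0.1]
gripper_width: 85.6
```

>>> play_rows(travel=[[0.014,0.0276,0],[0.014,0.0276,0],[0.014,0.0276,0],[0.014,0.0276,0],[0.014,0.0276,0],[0.014,0.0276,0],[0.014,0.0276,0],[0.014,0.0276,0],[0.014,0.0276,0],[0.014,0.0276,0],[0.014,0.0276,0],[0.014,0.0276,0]], rotation=[[0,0,0],[0,0,0],[0,0,0],[0,0,0],[0,0,0],[0,0,0],[0,0,0],[0,0,0],[0,0,0],[0,0,0],[0,0,0],[0,0,0]], grip=[1,1,1,1,1,1,1,1,1,1,1,1])

```text
clock: 2.1
position: [458.7, 26.3, 193.9]
ee_rot: [1.0, 0.005, -0.0, -0.0]
contact_force: [-0.2, 1.0, 0.7]
gripper_width: 85.8
```

>>> play_rows(travel=[[0.008,0.013,0.01],[0.008,0.013,0.015],[0,0,0.015],[0,0,0.01],[0,0,0.007],[0,0,0],[0,0,0]], rotation=[[0,0,0],[0,0,0],[0,0,0],[0,0,0],[0,0,0],[0,0,0],[0,0,0]], grip=[1,1,1,1,1,1,1])

```text
clock: 2.68
position: [474.8, 2.1, 137.1]
ee_rot: [1.0, 0.005, -0.0, 0.0]
contact_force: [0.2, 0.6, -0.3]
gripper_width: 85.7
```

Run:
```python
from h import *
s=arm.read_state();print({k:np.round(v,2) for k,v in s.items()})
d=optics.get_image("side");cv2.imwrite("pics/side1.png",cv2.resize(d["image"][90:300,180:400],(660,630))[:600])
```

```text
{'clock': np.float64(2.68), 'joints': array([ 0.35,  0.18, -0.43,  0.  , -0.95,  1.23]), 'joint_vel': array([ 0.  , -0.01,  0.02,  0.  , -0.  , -0.  ]), 'joint_efforts': array([-1.200e-01, -2.581e+01,  1.610e+01,  3.570e+00, -1.000e-02,
       -0.000e+00]), 'position': array([474.83,   2.13, 137.09]), 'ee_rot': array([ 1.  ,  0.01, -0.  ,  0.  ]), 'contact_force': array([ 0.22,  0.6 , -0.35]), 'wrist_torque': array([-0.03, -0.01, -0.01]), 'gripper_width': np.float64(85.65)}
```

View pics/side1.png

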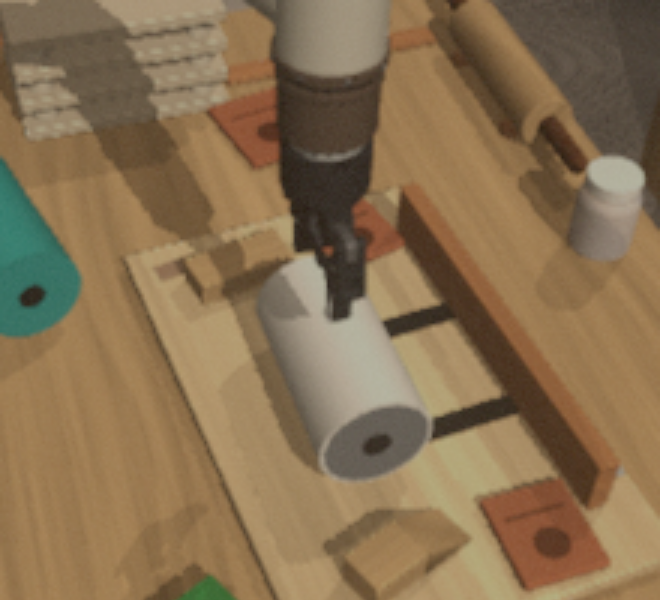

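The side view shows both open fingertips hovering over the pipe, the near one at (340,310). Now feeling down.

>>> play_rows(travel=[[0,0,0.005],[0,0,0.005],[0,0,0.005],[0,0,0],[0,0,0]], rotation=[[0,0,0],[0,0,0],[0,0,0],[0,0,0],[0,0,0]], grip=[1,1,1,1,1])

```text
clock: 3.15
position: [474.6, 2.0, 121.8]
ee_rot: [1.0, 0.005, -0.0, 0.0]
contact_force: [-1.1, 0.1, 0.9]
gripper_width: 85.6
```

>>> play_rows(travel=[[0,0,0.002],[0,0,0.001],[0,0,0]], rotation=[[0,0,0],[0,0,0],[0,0,0]], grip=[1,1,1])

```text
clock: 3.4
position: [474.8, 2.1, 119.0]
ee_rot: [1.0, 0.005, -0.0, 0.0]
contact_force: [-0.1, 0.4, 0.7]
gripper_width: 85.2
```

>>> play_rows(travel=[[0,0,0.001],[0,0,0.001],[0,0,0]], rotation=[[0,0,0],[0,0,0],[0,0,0]], grip=[1,1,1])

```text
clock: 3.65
position: [474.8, 2.1, 117.0]
ee_rot: [1.0, 0.005, -0.0, 0.0]
contact_force: [-0.7, -1.0, 0.2]
gripper_width: 85.2
```

>>> play_rows(travel=[[0,0,0.001],[0,0,0.001],[0,0,0]], rotation=[[0,0,0],[0,0,0],[0,0,0]], grip=[1,1,1])

```text
clock: 3.9
position: [474.7, 2.1, 114.9]
ee_rot: [1.0, 0.005, -0.0, 0.0]
contact_force: [0.3, 0.8, -0.1]
gripper_width: 85.6
```

>>> play_rows(travel=[[0,0,0.001],[0,0,0]], rotation=[[0,0,0],[0,0,0]], grip=[1,1])

```text
clock: 4.07
position: [474.8, 2.1, 113.9]
ee_rot: [1.0, 0.005, -0.0, 0.0]
contact_force: [0.3, 0.2, 0.6]
gripper_width: 85.4
```

>>> play_rows(travel=[[0,0,0.001],[0,0,0]], rotation=[[0,0,0],[0,0,0]], grip=[1,1])

```text
clock: 4.23
position: [474.8, 2.1, 112.9]
ee_rot: [1.0, 0.005, -0.0, 0.0]
contact_force: [-0.4, -0.3, -0.8]
gripper_width: 85.4
```

>>> play_rows(travel=[[0,0,0.001],[0,0,0]], rotation=[[0,0,0],[0,0,0]], grip=[1,1])

```text
clock: 4.4
position: [474.8, 2.1, 111.9]
ee_rot: [1.0, 0.005, -0.0, 0.0]
contact_force: [0.6, -0.2, 0.4]
gripper_width: 85.3
```

>>> play_rows(travel=[[0,0,0.001],[0,0,0]], rotation=[[0,0,0],[0,0,0]], grip=[1,1])

```text
clock: 4.57
position: [474.8, 2.1, 110.9]
ee_rot: [1.0, 0.005, -0.0, 0.0]
contact_force: [-0.0, 0.8, -0.2]
gripper_width: 85.4
```

>>> play_rows(travel=[[0,0,0.001],[0,0,0]], rotation=[[0,0,0],[0,0,0]], grip=[1,1])

```text
clock: 4.73
position: [474.8, 2.0, 109.9]
ee_rot: [1.0, 0.005, -0.0, 0.0]
contact_force: [-0.2, -0.0, -0.3]
gripper_width: 84.9
```

>>> play_rows(travel=[[0,0,0.001],[0,0,0]], rotation=[[0,0,0],[0,0,0]], grip=[1,1])

```text
clock: 4.9
position: [474.8, 2.1, 108.9]
ee_rot: [1.0, 0.005, -0.0, 0.0]
contact_force: [0.3, -0.2, 0.7]
gripper_width: 85.6
```

Run:
```python
from h import *
from scipy.optimize import least_squares
d=optics.get_image("side");P=world(d);cv2.imwrite("pics/side2.png",cv2.resize(d["image"][120:220,240:340],(600,600),interpolation=2))
h=cv2.cvtColor(d["image"],cv2.COLOR_BGR2HSV);x,y,z=P[...,0],P[...,1],P[...,2]
m=(h[...,2]<70)&(x>430)&(x<540)&(abs(y)<90)&(z>100)&(z<160)
for lo in range(100,160,4):
    k=m&(z>=lo)&(z<lo+4);
    if k.sum(): print(lo,k.sum(),P[k].min(0).round(),P[k].max(0).round())
```

```text
124 1 [507.  63. 128.] [507.  63. 128.]
```

View pics/side2.png

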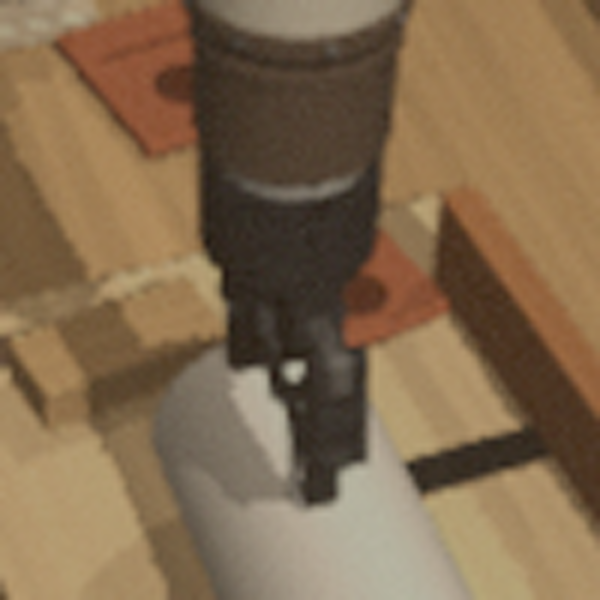

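The crop shows the near fingertip at (320,500), just above the pipe surface. Continuing to feel.

>>> play_rows(travel=[[0,0,0.001],[0,0,0]], rotation=[[0,0,0],[0,0,0]], grip=[1,1])

```text
clock: 5.12
position: [474.8, 2.1, 108.0]
ee_rot: [1.0, 0.005, -0.0, 0.0]
contact_force: [0.5, -0.1, 0.2]
gripper_width: 85.6
```

>>> play_rows(travel=[[0,0,0.001],[0,0,0]], rotation=[[0,0,0],[0,0,0]], grip=[1,1])

```text
clock: 5.28
position: [474.8, 2.1, 106.9]
ee_rot: [1.0, 0.005, -0.0, 0.0]
contact_force: [0.5, -1.3, 0.2]
gripper_width: 85.7
```

Run:
```python
from h import *
d=optics.get_image("side");P=world(d)
for v in range(190,208,2): print(v,[tuple(P[v,u].round().astype(int)) for u in(289,293,296)],d["image"][v,293])
```

```text
190 [(np.int64(464), np.int64(-46), np.int64(215)), (np.int64(465), np.int64(-72), np.int64(239)), (np.int64(474), np.int64(-70), np.int64(235))] [42 50 58]
192 [(np.int64(463), np.int64(-51), np.int64(213)), (np.int64(465), np.int64(-73), np.int64(233)), (np.int64(480), np.int64(-55), np.int64(211))] [43 52 59]
194 [(np.int64(462), np.int64(-53), np.int64(207)), (np.int64(466), np.int64(-71), np.int64(224)), (np.int64(477), np.int64(-64), np.int64(214))] [45 54 61]
196 [(np.int64(463), np.int64(-51), np.int64(198)), (np.int64(466), np.int64(-71), np.int64(217)), (np.int64(475), np.int64(-71), np.int64(214))] [49 60 65]
198 [(np.int64(465), np.int64(-47), np.int64(186)), (np.int64(466), np.int64(-74), np.int64(212)), (np.int64(473), np.int64(-75), np.int64(212))] [41 52 59]
200 [(np.int64(464), np.int64(-51), np.int64(184)), (np.int64(473), np.int64(-57), np.int64(186)), (np.int64(482), np.int64(-55), np.int64(182))] [42 50 58]
202 [(np.int64(464), np.int64(-50), np.int64(175)), (np.int64(473), np.int64(-57), np.int64(179)), (np.int64(482), np.int64(-56), np.int64(175))] [42 49 59]
204 [(np.int64(465), np.int64(-49), np.int64(166)), (np.int64(474), np.int64(-56), np.int64(170)), (np.int64(495), np.int64(-22), np.int64(129))] [ 97 113 119]
206 [(np.int64(477), np.int64(-19), np.int64(123)), (np.int64(486), np.int64(-24), np.int64(126)), (np.int64(494), np.int64(-27), np.int64(127))] [157 174 182]
```

Run:
```python
from h import *
s=arm.read_state();print(s["position"].round(1) if hasattr(s["position"],"round") else s["position"])
for n in("side","scene"):
    d=optics.get_image(n);P=world(d);K=d["camera_matrix"];x,y,z=P[...,0],P[...,1],P[...,2]
    for p in([475,2,107],[475,-50,120],[475,50,120],[475,-50,168],[475,2,240]):
        c=d["R"]@np.array(p)+np.ravel(d["t"]);print(n,p,(K@c/c[2])[:2].round())
    g=d["image"].max(2)
    m=(g<90)&(x>400)&(x<560)&(abs(y)<110)&(z>133)
    for lo in range(132,260,8):
        k=m&(z>=lo)&(z<lo+8)
        if k.sum(): print(lo,k.sum(),P[k].min(0).round(),P[k].max(0).round())
    cv2.imwrite(f"pics/{n}3.png",d["image"])
a=cv2.imread("pics/scene3.png")[110:270,180:380];b=optics.get_image("wrist")
cv2.imwrite("pics/c3.png",np.hstack([cv2.resize(a,(400,320),interpolation=2),cv2.resize(b["image"],(400,320))]))
```

```text
[474.8   2.1 107. ]
side [475, 2, 107] [286. 205.]
side [475, -50, 120] [292. 215.]
side [475, 50, 120] [281. 190.]
side [475, -50, 168] [293. 203.]
side [475, 2, 240] [287. 170.]
156 3 [469.  43. 160.] [479.  45. 164.]
164 17 [463. -55. 165.] [479.  45. 172.]
172 23 [462. -57. 172.] [478.  45. 180.]
180 21 [463. -58. 180.] [478.  48. 188.]
188 14 [463. -50. 189.] [473.  49. 195.]
196 9 [462. -56. 197.] [473.  49. 204.]
204 28 [461. -74. 204.] [484.  47. 212.]
212 41 [462. -74. 212.] [485.  33. 219.]
220 40 [457. -74. 220.] [484.  35. 228.]
228 46 [456. -73. 228.] [491.  26. 236.]
236 49 [455. -72. 236.] [485.  10. 244.]
244 60 [455. -71. 244.] [494.   5. 252.]
252 70 [456. -71. 252.] [485. -12. 260.]
scene [475, 2, 107] [274. 202.]
scene [475, -50, 120] [255. 199.]
scene [475, 50, 120] [292. 197.]
scene [475, -50, 168] [254. 184.]
scene [475, 2, 240] [275. 159.]
156 3 [476.  45. 159.] [488.  46. 164.]
164 14 [472. -54. 164.] [486.  57. 172.]
172 19 [472. -54. 172.] [485.  57. 180.]
180 18 [471. -54. 180.] [490.  57. 188.]
188 17 [469. -54. 188.] [486.  56. 195.]
196 30 [479. -56. 196.] [490.  66. 204.]
204 108 [464. -72. 204.] [490.  75. 212.]
212 87 [462. -71. 212.] [494.  74. 220.]
220 143 [461. -69. 220.] [494.  74. 228.]
228 105 [467. -69. 228.] [495.  74. 236.]
236 110 [466. -68. 236.] [498.  71. 244.]
244 173 [476. -67. 244.] [498.  70. 252.]
252 186 [461. -66. 252.] [494.  70. 260.]
```

View pics/c3.png

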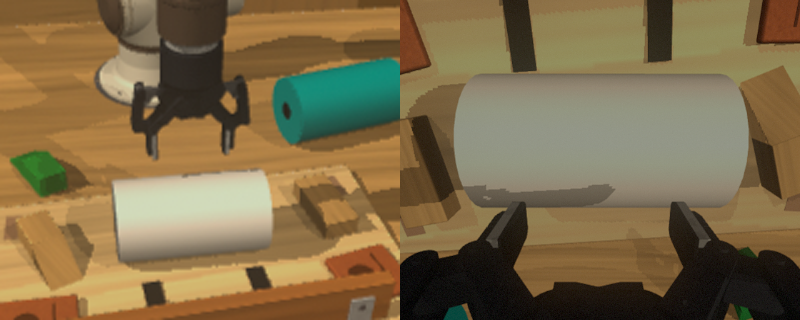

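Both views put the silver fingertips at z≈155–160, while the reported TCP is 107. The tips are well above the pipe and the tool length disagrees with the reading. I'll raise, shut the hand and measure it with the cameras before going on.

>>> play_rows(travel=[[0,0,-0.02],[0,0,-0.02],[0,0,0],[0,0,0],[0,0,0],[0,0,0],[0,0,0],[0,0,0]], rotation=[[0,0,0],[0,0,0],[0,0,0],[0,0,0],[0,0,0],[0,0,0],[0,0,0],[0,0,0]], grip=[0,0,0,0,0,0,0,0])

```text
clock: 6.15
position: [474.5, 2.0, 146.4]
ee_rot: [1.0, 0.005, -0.001, 0.0]
contact_force: [-0.1, 0.1, -0.1]
gripper_width: -0.3
```

```bash
cat > tip.py <<'E'
from h import *
s=arm.read_state();p=np.array(s["position"]);print(p.round(1),round(float(s["gripper_width"]),1))
w=world
for n in("side","scene"):
    d=optics.get_image(n);P=w(d);x,y,z=P[...,0],P[...,1],P[...,2];hs=cv2.cvtColor(d["image"],cv2.COLOR_BGR2HSV)
    m=(np.hypot(x-p[0],y-p[1])<62)&(z>134)
    for lo in range(134,240,6):
        k=m&(z>=lo)&(z<lo+6)
        if k.sum(): print(n,lo,k.sum(),P[k].min(0).round(),P[k].max(0).round(),np.median(d["image"][k],0))
E
python3 tip.py
```

```text
[474.5   2.  146.4] -0.3
side 176 1 [474.  -2. 182.] [474.  -2. 182.] [130. 149. 152.]
side 182 3 [465.  -6. 185.] [484.  -6. 188.] [143. 160. 164.]
side 188 7 [464. -11. 190.] [483.  -0. 193.] [120. 137. 142.]
side 194 16 [463. -14. 195.] [479.   1. 200.] [62.5 72.  78.5]
side 200 11 [464. -16. 200.] [481.   1. 206.] [68. 78. 87.]
side 206 19 [463. -14. 206.] [481.   4. 212.] [52. 62. 66.]
side 212 7 [463. -14. 212.] [478.   3. 217.] [49. 58. 65.]
side 218 3 [463.  -7. 218.] [464.   3. 224.] [45. 53. 62.]
side 224 5 [462. -13. 224.] [464.  10. 229.] [45. 59. 68.]
side 230 19 [462. -31. 230.] [482.  23. 235.] [36. 44. 54.]
side 236 17 [462. -36. 236.] [486.  33. 241.] [35. 44. 52.]
scene 182 5 [484.  -4. 184.] [486.   7. 188.] [ 82. 107. 125.]
scene 188 13 [479.  -8. 189.] [488.  12. 194.] [ 66.  87. 106.]
scene 194 23 [479. -11. 194.] [489.  15. 200.] [53. 70. 83.]
scene 200 25 [479. -11. 200.] [489.  15. 206.] [52. 63. 70.]
scene 206 18 [480. -11. 206.] [488.  14. 212.] [55.  68.5 79. ]
scene 212 23 [478. -11. 212.] [488.  15. 218.] [47. 58. 73.]
scene 218 24 [467. -16. 218.] [488.  13. 224.] [46.5 57.  67. ]
scene 224 34 [476. -26. 224.] [489.  28. 230.] [36. 45. 52.]
scene 230 61 [466. -29. 230.] [491.  33. 236.] [34. 43. 50.]
scene 236 82 [463. -34. 236.] [490.  38. 242.] [33. 41. 48.]
```

Shut, the tips are at z≈182 for a reported 146. Both cameras agree, so the true tip height is the reading + ~36 mm. I'll use the shut hand, about 22×26 mm flat. Contact is expected at a reading near 91, which keeps grasp height above 105 on either interpretation. Descending.

>>> play_rows(travel=[[0,0,0.014],[0,0,0.014],[0,0,0.012],[0,0,0.007],[0,0,0],[0,0,0]], rotation=[[0,0,0],[0,0,0],[0,0,0],[0,0,0],[0,0,0],[0,0,0]], grip=[0,0,0,0,0,0])

```text
clock: 6.75
position: [475.0, 2.0, 100.1]
ee_rot: [1.0, 0.005, -0.0, 0.0]
contact_force: [0.1, 0.6, -0.3]
gripper_width: 0.2
```

>>> play_rows(travel=[[0,0,0.001],[0,0,0.001],[0,0,0.001],[0,0,0]], rotation=[[0,0,0],[0,0,0],[0,0,0],[0,0,0]], grip=[0,0,0,0])

```text
clock: 7.08
position: [475.0, 2.1, 97.3]
ee_rot: [1.0, 0.005, 0.0, -0.0]
contact_force: [0.4, 0.2, -0.0]
gripper_width: -0.1
```

>>> play_rows(travel=[[0,0,0.001],[0,0,0.001],[0,0,0]], rotation=[[0,0,0],[0,0,0],[0,0,0]], grip=[0,0,0])

```text
clock: 7.33
position: [474.7, 2.1, 95.0]
ee_rot: [1.0, 0.005, -0.0, 0.0]
contact_force: [-0.3, 0.7, -0.4]
gripper_width: 0.1
```

>>> play_rows(travel=[[0,0,0.001],[0,0,0.0005],[0,0,0]], rotation=[[0,0,0],[0,0,0],[0,0,0]], grip=[0,0,0])

```text
clock: 7.58
position: [474.8, 2.1, 93.5]
ee_rot: [1.0, 0.005, -0.0, 0.0]
contact_force: [-0.7, 0.0, 0.2]
gripper_width: 0.1
```

>>> play_rows(travel=[[0,0,0.001],[0,0,0]], rotation=[[0,0,0],[0,0,0]], grip=[0,0])

```text
clock: 7.75
position: [474.8, 2.1, 92.5]
ee_rot: [1.0, 0.005, -0.0, 0.0]
contact_force: [-0.1, 0.4, 0.0]
gripper_width: 0.2
```

>>> play_rows(travel=[[0,0,0.001],[0,0,0]], rotation=[[0,0,0],[0,0,0]], grip=[0,0])

```text
clock: 7.92
position: [474.8, 2.1, 91.4]
ee_rot: [1.0, 0.005, -0.0, 0.0]
contact_force: [-0.6, 0.4, -0.6]
gripper_width: 0.1
```

Run:
```python
from h import *
p=np.array(arm.read_state()["position"]);print(p)
for n in("side","scene"):
    d=optics.get_image(n);P=world(d);x,y,z=P[...,0],P[...,1],P[...,2];hs=cv2.cvtColor(d["image"],cv2.COLOR_BGR2HSV)
    m=(abs(x-475)<20)&(abs(y-2)<18)&(z>115)&(z<160)
    for lo in range(116,156,4):
        k=m&(z>=lo)&(z<lo+4)
        if k.sum(): print(n,lo,k.sum(),P[k].min(0).round(),P[k].max(0).round(),np.median(d["image"][k],0))
    if n=="scene": a=d["image"][155:225,235:325]
    else: b=d["image"][165:235,250:340]
cv2.imwrite("pics/c4.png",np.hstack([cv2.resize(a,(400,311),interpolation=2),cv2.resize(b,(400,311),interpolation=2)]))
```

```text
[474.75497182   2.08152279  91.44241485]
side 116 21 [461. -16. 116.] [470.  18. 120.] [130. 147. 159.]
side 120 14 [465. -11. 120.] [477.  15. 124.] [132.5 150.5 161.5]
side 124 24 [469. -16. 124.] [493.   7. 128.] [151.  170.  179.5]
side 128 13 [478. -15. 128.] [494.   7. 131.] [156. 175. 179.]
side 132 4 [463.  -8. 133.] [469.   5. 136.] [ 97.  111.  119.5]
side 136 7 [464. -11. 137.] [481.   9. 140.] [ 92. 103. 112.]
side 140 10 [466. -15. 141.] [486.  -4. 144.] [76.  85.5 93. ]
side 144 7 [463. -14. 144.] [481.   5. 148.] [68. 78. 88.]
side 148 11 [463. -14. 148.] [485.   7. 152.] [70. 81. 88.]
side 152 10 [464. -14. 152.] [480.   8. 155.] [41.5 48.5 58. ]
scene 116 2 [468.  -6. 118.] [469.  -3. 119.] [102.5 133.5 157. ]
scene 120 10 [477. -13. 123.] [495.  17. 124.] [136.5 161.5 178.5]
scene 124 34 [479. -15. 124.] [495.  20. 128.] [159.5 188.  206. ]
scene 128 7 [484. -15. 128.] [494.   7. 132.] [ 85. 101. 111.]
scene 132 5 [480.  -8. 134.] [486.  13. 135.] [ 78.  90. 102.]
scene 136 14 [481. -11. 136.] [489.  13. 140.] [ 73.5  89.  100. ]
scene 140 12 [480. -10. 140.] [487.  16. 144.] [52.  61.5 70.5]
scene 144 13 [481. -11. 144.] [490.  15. 147.] [ 52.  82. 102.]
scene 148 16 [480. -11. 148.] [490.  15. 151.] [53. 64. 70.]
scene 152 14 [480. -11. 152.] [488.  15. 156.] [52.5 72.  85. ]
```

View pics/c4.png

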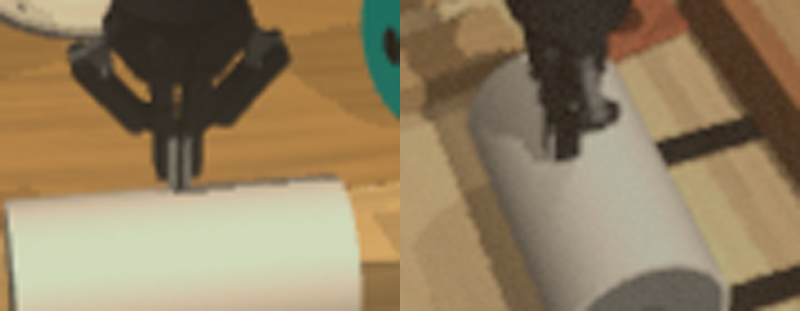

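The shut tips are a few mm above the pipe crown. I'll move a little further onto the top and feel in half-mm steps.

>>> play_rows(travel=[[0.003,0,0],[0.003,0,0],[0,0,0.001],[0,0,0]], rotation=[[0,0,0],[0,0,0],[0,0,0],[0,0,0]], grip=[0,0,0,0])

```text
clock: 8.35
position: [481.0, 2.2, 90.4]
ee_rot: [1.0, 0.005, -0.0, 0.0]
contact_force: [0.2, 0.6, -0.4]
gripper_width: -0.2
```

>>> play_rows(travel=[[0,0,0.0005],[0,0,0]], rotation=[[0,0,0],[0,0,0]], grip=[0,0])

```text
clock: 8.52
position: [481.0, 2.1, 90.2]
ee_rot: [1.0, 0.005, 0.0, 0.0]
contact_force: [0.1, -0.4, 1.0]
gripper_width: 0.0
```

>>> play_rows(travel=[[0,0,0.0005],[0,0,0]], rotation=[[0,0,0],[0,0,0]], grip=[0,0])

```text
clock: 8.68
position: [481.3, 2.2, 90.1]
ee_rot: [1.0, 0.005, 0.001, 0.0]
contact_force: [-0.3, 0.3, 2.8]
gripper_width: 0.2
```

Contact is at reading 90.2, with arm compliance around 4 N/mm. I'll press slightly more and start rolling.

>>> play_rows(travel=[[0,0,0.0006],[0,0,0],[0.002,0,0],[0.003,0,0],[0.003,0,0],[0.002,0,0]], rotation=[[0,0,0],[0,0,0],[0,0,0],[0,0,0],[0,0,0],[0,0,0]], grip=[0,0,0,0,0,0])

```text
clock: 9.18
position: [492.7, 2.3, 90.6]
ee_rot: [1.0, 0.006, 0.002, 0.0]
contact_force: [-0.5, -0.6, 8.6]
gripper_width: 0.3
```

>>> play_rows(travel=[[0.002,0,-0.0006],[0.003,0,0],[0.003,0,0],[0.003,0,0],[0.003,0,0],[0.003,0,0],[0.002,0,0]], rotation=[[0,0,-0.01],[0,0,-0.01],[0,0,-0.01],[0,0,-0.01],[0,0,-0.01],[0,0,-0.01],[0,0,0]], grip=[0,0,0,0,0,0,0])

```text
clock: 9.77
position: [511.1, 2.5, 90.8]
ee_rot: [0.999, 0.036, 0.001, 0.0]
contact_force: [-0.8, -3.0, 7.3]
gripper_width: 0.1
```

```bash
cat > pipe.py <<'E'
from h import *
from scipy.optimize import least_squares
th=0.078;O=np.array([539.8,6.9]);ex=np.array([np.cos(th),np.sin(th)]);ey=np.array([-ex[1],ex[0]])
def pipe(save=None):
    s=arm.read_state();p=np.array(s["position"])
    for n in("scene","side"):
        d=optics.get_image(n);P=world(d);h=cv2.cvtColor(d["image"],cv2.COLOR_BGR2HSV)
        if save: cv2.imwrite(f"pics/{save}_{n}.png",d["image"])
        xy=P[...,:2]-O;bx,by,z=xy@ex,xy@ey,P[...,2]
        m=(h[...,1]<75)&(h[...,2]>100)&(z>62)&(z<134)&(bx>-110)&(bx<108)&(abs(by)<130);m&=(np.hypot(P[...,0]-p[0],P[...,1]-p[1])>30)
        m=cv2.erode(m.astype(np.uint8),np.ones((3,3)))>0
        q=np.c_[bx[m],by[m],z[m]]
        f=lambda a:np.hypot((q[:,0]-a[0]-a[1]*q[:,1])*np.cos(np.arctan(a[1])),q[:,2]-a[2])-55
        r=least_squares(f,[np.median(q[:,0])-20,0,73],loss="soft_l1");a=r.x
        print(n,"pipe bx %.1f slope %.3f z %.1f"%tuple(a),"y %.0f..%.0f"%(q[:,1].min(),q[:,1].max()),"ends L %.1f R %.1f"%(a[0]+100*a[1],a[0]-100*a[1]),"res %.1f"%abs(r.fun).mean(),len(q))
    xy=p[:2]-O;R=Rn.from_quat(s["ee_rot"]).as_matrix();print("hand board",xy@ex,xy@ey,"z",p[2],"yaw",np.arctan2(R[1,0],R[0,0])-th,"f",np.round(s["contact_force"],1),"t",s["clock"])
if __name__=="__main__":
    import sys;pipe(sys.argv[1] if len(sys.argv)>1 else None)
E
python3 pipe.py
```

```text
scene pipe bx -27.6 slope 0.068 z 71.9 y -106..91 ends L -20.9 R -34.4 res 1.2 2252
side pipe bx -27.4 slope 0.069 z 73.3 y -110..93 ends L -20.5 R -34.3 res 1.4 1297
hand board -28.919703415612833 -2.1229994648435055 z 90.77216316255017 yaw -0.006627997755150342 f [-0.8 -3.   7.3] t 9.7667
```

The pipe rolls at half the hand's travel with no slip and stays skewed 0.068 to the stop. I'll move the hand towards the lagging right end, so the left end waits at its strip while the right catches up.

>>> play_rows(travel=[[0,0,-0.0015],[0,0,-0.0065],[-0.004,0.014,0],[-0.006,0.02,0],[-0.006,0.02,0],[-0.004,0.012,0],[0,0,0.003],[0,0,0.002],[0,0,0.001],[0,0,0]], rotation=[[0,0,0],[0,0,0],[0,0,0],[0,0,0],[0,0,0],[0,0,0],[0,0,0],[0,0,0],[0,0,0],[0,0,0]], grip=[0,0,0,0,0,0,0,0,0,0])

```text
clock: 10.7
position: [494.5, -63.6, 91.2]
ee_rot: [0.999, 0.035, -0.0, -0.0]
contact_force: [-1.0, -0.5, 0.7]
gripper_width: -0.1
```

>>> play_rows(travel=[[0,0,0.0005],[0,0,0.0005],[0,0,0]], rotation=[[0,0,0],[0,0,0],[0,0,0]], grip=[0,0,0])

```text
clock: 10.95
position: [494.6, -63.8, 90.5]
ee_rot: [0.999, 0.035, -0.0, 0.0]
contact_force: [-0.2, 0.5, -0.5]
gripper_width: 0.1
```

>>> play_rows(travel=[[0,0,0.0006],[0,0,0.0004],[0,0,0]], rotation=[[0,0,0],[0,0,0],[0,0,0]], grip=[0,0,0])

```text
clock: 11.2
position: [495.0, -64.0, 89.9]
ee_rot: [0.999, 0.035, 0.0, -0.0]
contact_force: [1.0, 0.1, 1.3]
gripper_width: -0.2
```

>>> play_rows(travel=[[0,0,0.0003],[0,0,0]], rotation=[[0,0,0],[0,0,0]], grip=[0,0])

```text
clock: 11.37
position: [495.1, -64.0, 89.8]
ee_rot: [0.999, 0.035, 0.001, -0.0]
contact_force: [-0.3, 1.5, 2.9]
gripper_width: -0.2
```

>>> play_rows(travel=[[0.002,0,0],[0.004,0.0002,0],[0.004,0.0002,0],[0.004,0.0002,0],[0.004,0.0002,0],[0.004,0.0002,0],[0.004,0.0002,0],[0.003,0.0002,0]], rotation=[[0,0,0],[0,0,0],[0,0,0],[0,0,0],[0,0,0],[0,0,0],[0,0,0],[0,0,0]], grip=[0,0,0,0,0,0,0,0])

```text
clock: 12.03
position: [525.7, -63.7, 90.8]
ee_rot: [0.999, 0.036, 0.002, 0.0]
contact_force: [0.3, 1.2, 7.5]
gripper_width: -0.0
```

```bash
python3 pipe.py
```

```text
scene pipe bx -12.6 slope 0.068 z 72.0 y -108..90 ends L -5.9 R -19.4 res 1.2 2365
side pipe bx -12.2 slope 0.068 z 73.5 y -113..91 ends L -5.4 R -19.0 res 1.2 1040
hand board -19.584413679370186 -69.27883394015952 z 90.75921401689513 yaw -0.006967389016034137 f [0.3 1.2 7.5] t 12.0333
```

>>> play_rows(travel=[[0.002,0,-0.0004],[0.004,0.0002,0],[0.004,0.0002,0],[0.004,0.0002,0],[0.004,0.0002,0],[0.004,0.0002,0],[0.003,0.0002,0]], rotation=[[0,0,0],[0,0,0],[0,0,0],[0,0,0],[0,0,0],[0,0,0],[0,0,0]], grip=[0,0,0,0,0,0,0])

```text
clock: 12.72
position: [549.7, -63.7, 90.7]
ee_rot: [0.999, 0.035, 0.001, 0.001]
contact_force: [-0.3, -1.9, 5.5]
gripper_width: -0.2
```

```bash
python3 pipe.py
```

```text
scene pipe bx -0.6 slope 0.069 z 72.2 y -109..89 ends L 6.2 R -7.5 res 1.2 2244
side pipe bx -0.1 slope 0.064 z 73.9 y -110..89 ends L 6.3 R -6.6 res 1.2 1221
hand board 4.34482590264035 -71.20110170753718 z 90.70475647742606 yaw -0.0071479651742101386 f [-0.3 -1.9  5.5] t 12.7167
```

>>> play_rows(travel=[[0.003,0.0002,0],[0.003,0.0002,0],[0.003,0.0002,0.0002],[0.003,0.0002,0.0002],[0.003,0.0002,0.0002]], rotation=[[0,0,0],[0,0,0],[0,0,0],[0,0,0],[0,0,0]], grip=[0,0,0,0,0])

```text
clock: 13.23
position: [564.5, -64.4, 90.2]
ee_rot: [0.999, 0.035, 0.001, 0.001]
contact_force: [-0.7, -3.8, 4.7]
gripper_width: -0.2
```

```bash
python3 pipe.py
```

```text
scene pipe bx 6.9 slope 0.070 z 73.4 y -110..86 ends L 13.9 R -0.2 res 1.2 2234
side pipe bx 7.6 slope 0.056 z 74.9 y -113..88 ends L 13.1 R 2.0 res 1.2 1349
hand board 19.111352670423965 -72.985509068438 z 90.21099441689104 yaw -0.007145766876698698 f [-0.7 -3.8  4.7] t 13.2333
```

>>> play_rows(travel=[[0.003,0.0006,0],[0.003,0.0005,0],[0.003,0.0004,0],[0.003,0.0003,0],[0.003,0.0002,0],[0.003,0.0002,0]], rotation=[[0,0,0],[0,0,0],[0,0,0],[0,0,0],[0,0,0],[0,0,0]], grip=[0,0,0,0,0,0])

```text
clock: 13.83
position: [582.7, -63.8, 89.6]
ee_rot: [0.999, 0.035, 0.001, -0.0]
contact_force: [-1.1, 0.6, 3.6]
gripper_width: -0.1
```

```bash
python3 pipe.py
```

```text
scene pipe bx 15.8 slope 0.067 z 74.5 y -110..86 ends L 22.5 R 9.2 res 1.1 2055
side pipe bx 16.3 slope 0.061 z 76.2 y -112..90 ends L 22.4 R 10.3 res 1.2 1423
hand board 37.21858356234369 -73.77615990358971 z 89.6297767200463 yaw -0.007708684096820892 f [-1.1  0.6  3.6] t 13.8333
```

>>> play_rows(travel=[[0.003,0.0002,0.0002],[0.003,0.0002,0.0002],[0.003,0.0002,0.0003],[0.003,0.0002,0.0003],[0.003,0.0002,0.0004]], rotation=[[0,0,0],[0,0,0],[0,0,0],[0,0,0],[0,0,0]], grip=[0,0,0,0,0])

```text
clock: 14.35
position: [597.0, -63.6, 87.5]
ee_rot: [0.999, 0.035, -0.0, -0.0]
contact_force: [0.2, 2.1, 2.4]
gripper_width: 0.1
```

```bash
python3 pipe.py
```

```text
scene pipe bx 23.9 slope 0.072 z 74.8 y -110..86 ends L 31.1 R 16.8 res 1.1 1951
side pipe bx 24.2 slope 0.072 z 76.5 y -114..90 ends L 31.4 R 17.0 res 1.2 1432
hand board 51.576718672744526 -74.76697027833868 z 87.46363493999901 yaw -0.0077449924415934485 f [0.2 2.1 2.4] t 14.35
```

>>> play_rows(travel=[[0.002,0.0001,0.0003],[0.002,0.0001,0.0003],[0,0,0]], rotation=[[0,0,0],[0,0,0],[0,0,0]], grip=[0,0,0])

```text
clock: 14.7
position: [600.7, -63.9, 86.6]
ee_rot: [0.999, 0.035, -0.0, 0.0]
contact_force: [-0.1, 1.6, 2.1]
gripper_width: 0.1
```

>>> play_rows(travel=[[0,0,-0.001],[0,0,-0.001],[0,0,-0.003],[0,0,-0.006]], rotation=[[0,0,0],[0,0,0],[0,0,0],[0,0,0]], grip=[0,0,0,0])

```text
clock: 15.03
position: [599.6, -64.1, 97.3]
ee_rot: [0.999, 0.035, -0.002, 0.0]
contact_force: [-0.6, 0.7, -0.2]
gripper_width: -0.1
```

```bash
python3 pipe.py
```

```text
scene pipe bx 22.8 slope 0.073 z 74.9 y -110..87 ends L 30.1 R 15.5 res 1.1 2007
side pipe bx 22.0 slope 0.072 z 76.4 y -115..88 ends L 29.1 R 14.8 res 1.1 1407
hand board 54.05027931942389 -75.42745307355408 z 97.31279622384281 yaw -0.008178667239054235 f [-0.6  0.7 -0.2] t 15.0333
```

>>> play_rows(travel=[[-0.017,-0.005,0],[-0.018,-0.005,0],[-0.016,-0.005,0],[0,0,0.002],[0,0,0.001]], rotation=[[0,0,0],[0,0,0],[0,0,0],[0,0,0],[0,0,0]], grip=[0,0,0,0,0])

```text
clock: 15.55
position: [548.6, -52.3, 95.5]
ee_rot: [0.999, 0.035, 0.0, 0.0]
contact_force: [0.6, -0.3, 0.2]
gripper_width: 0.1
```

```bash
python3 pipe.py
```

```text
scene pipe bx -32.7 slope 0.071 z 71.8 y -106..91 ends L -25.6 R -39.8 res 1.2 1790
side pipe bx -41.1 slope 0.071 z 73.5 y -110..92 ends L -34.0 R -48.2 res 1.1 1651
hand board 4.201055073333688 -59.74798469340838 z 95.54012725898602 yaw -0.007207666698780271 f [ 0.6 -0.3  0.2] t 15.55
```

The pipe slipped back off the strip edge and is rolling slowly back across the board. I'll get ahead of it and brake gently from on top.

>>> play_rows(travel=[[-0.041,0,0],[-0.041,0,0],[-0.041,0,0],[-0.03,0,0.003],[0,0,0.0025],[0,0,0],[0,0,0]], rotation=[[0,0,0],[0,0,0],[0,0,0],[0,0,0],[0,0,0],[0,0,0],[0,0,0]], grip=[0,0,0,0,0,0,0])

```text
clock: 16.23
position: [397.8, -63.1, 90.3]
ee_rot: [0.999, 0.035, 0.001, 0.0]
contact_force: [0.3, -0.6, 1.2]
gripper_width: -0.3
```

```bash
sed -i 's/bx>-110/bx>-230/' pipe.py; python3 pipe.py
```

```text
scene pipe bx -127.5 slope 0.071 z 71.7 y -99..98 ends L -120.4 R -134.6 res 1.3 2040
side pipe bx -127.3 slope 0.075 z 73.5 y -103..99 ends L -119.9 R -134.8 res 1.4 774
hand board -147.0121300301905 -58.7230782611714 z 90.28733940320807 yaw -0.007332993815498928 f [ 0.3 -0.6  1.2] t 16.2333
```

The pipe is stopped at board x -127 with the hand on its crown, and it stayed near 0.15–0.2 m/s. I'll roll it up again, and this time not release until it is fully on the strips.

>>> play_rows(travel=[[0,0,0.0006],[0.002,0.0001,0.0003],[0.005,0.0003,0],[0.007,0.0005,0],[0.007,0.0005,0],[0.007,0.0005,0],[0.007,0.0005,0]], rotation=[[0,0,0],[0,0,0],[0,0,0],[0,0,0],[0,0,0],[0,0,0],[0,0,0]], grip=[0,0,0,0,0,0,0])

```text
clock: 16.92
position: [435.5, -62.9, 90.7]
ee_rot: [0.999, 0.036, 0.003, 0.0]
contact_force: [0.3, -0.5, 10.9]
gripper_width: 0.2
```

>>> play_rows(travel=[[0.007,0.0005,0],[0.007,0.0005,0],[0.007,0.0005,0],[0.007,0.0005,0.0003],[0.007,0.0005,0.0005],[0.006,0.0004,0.0007],[0.004,0.0003,0.0006],[0,0,0],[0,0,0]], rotation=[[0,0,0],[0,0,0],[0,0,0],[0,0,0],[0,0,0],[0,0,0],[0,0,0],[0,0,0],[0,0,0]], grip=[0,0,0,0,0,0,0,0,0])

```text
clock: 17.67
position: [479.8, -62.7, 87.7]
ee_rot: [0.999, 0.035, 0.002, 0.0]
contact_force: [0.6, 0.9, 5.3]
gripper_width: -0.1
```

```bash
python3 pipe.py
```

```text
scene pipe bx -85.9 slope 0.072 z 71.8 y -102..94 ends L -78.6 R -93.1 res 1.2 1703
side pipe bx -86.0 slope 0.073 z 73.4 y -107..97 ends L -78.8 R -93.3 res 1.2 1487
hand board -65.21435407725122 -64.73876389654914 z 87.685149403698 yaw -0.007094975966267292 f [0.6 0.9 5.3] t 17.6667
```

>>> play_rows(travel=[[0,0,-0.001],[0,0,-0.001],[0,0,-0.006],[-0.02,0,0],[-0.0225,0,0],[0,0,0.003],[0,0,0.001],[0,0,0]], rotation=[[0,0,0],[0,0,0],[0,0,0],[0,0,0],[0,0,0],[0,0,0],[0,0,0],[0,0,0]], grip=[0,0,0,0,0,0,0,0])

```text
clock: 18.43
position: [434.3, -66.1, 90.6]
ee_rot: [0.999, 0.035, -0.0, 0.0]
contact_force: [-0.2, 0.9, 0.5]
gripper_width: 0.0
```

>>> play_rows(travel=[[0,0,0.0006],[0,0,0]], rotation=[[0,0,0],[0,0,0]], grip=[0,0])

```text
clock: 18.6
position: [434.8, -66.0, 90.0]
ee_rot: [0.999, 0.035, 0.0, 0.0]
contact_force: [0.4, -0.7, 1.1]
gripper_width: 0.4
```

```bash
python3 pipe.py
```

```text
scene pipe bx -88.3 slope 0.071 z 71.8 y -102..96 ends L -81.2 R -95.5 res 1.3 2139
side pipe bx -88.4 slope 0.074 z 73.4 y -106..97 ends L -81.0 R -95.8 res 1.3 722
hand board -110.3246836717526 -64.5113341568254 z 90.04783869371288 yaw -0.007675601983144764 f [ 0.4 -0.7  1.1] t 18.6
```

>>> play_rows(travel=[[0,0,0.0005],[0.003,0.0002,0],[0.005,0.0003,0],[0.007,0.0005,0],[0.007,0.0005,0],[0.007,0.0005,0],[0.007,0.0005,0],[0.007,0.0005,0]], rotation=[[0,0,0],[0,0,0],[0,0,0],[0,0,0],[0,0,0],[0,0,0],[0,0,0],[0,0,0]], grip=[0,0,0,0,0,0,0,0])

```text
clock: 19.37
position: [479.5, -65.8, 90.8]
ee_rot: [0.999, 0.035, 0.002, 0.0]
contact_force: [0.7, 0.8, 7.3]
gripper_width: -0.1
```

>>> play_rows(travel=[[0.007,0.0005,0],[0.007,0.0005,0.0001],[0.007,0.0005,0.0003],[0.006,0.0004,0.0005],[0.006,0.0004,0.0005],[0.003,0.0002,0.0003],[0,0,0],[0,0,0]], rotation=[[0,0,0],[0,0,0],[0,0,0],[0,0,0],[0,0,0],[0,0,0],[0,0,0],[0,0,0]], grip=[0,0,0,0,0,0,0,0])

```text
clock: 20.03
position: [515.0, -65.7, 88.6]
ee_rot: [0.999, 0.035, 0.002, -0.0]
contact_force: [1.2, 2.0, 6.6]
gripper_width: 0.2
```

```bash
python3 pipe.py
```

```text
scene pipe bx -47.8 slope 0.070 z 71.9 y -105..92 ends L -40.8 R -54.8 res 1.3 1902
side pipe bx -47.7 slope 0.073 z 73.6 y -108..92 ends L -40.4 R -55.1 res 1.2 1392
hand board -30.375975375804146 -70.43589403824227 z 88.60189598989 yaw -0.007299544054544069 f [1.2 2.  6.6] t 20.0333
```

>>> play_rows(travel=[[0,0,-0.001],[0,0,-0.001],[0,0,-0.005],[-0.02,-0.02,0],[-0.0185,-0.02,0],[0,0,0.003],[0,0,0.0015],[0,0,0]], rotation=[[0,0,0],[0,0,0],[0,0,0],[0,0,0],[0,0,0],[0,0,0],[0,0,0],[0,0,0]], grip=[0,0,0,0,0,0,0,0])

```text
clock: 20.8
position: [471.8, -29.0, 90.0]
ee_rot: [0.999, 0.035, -0.0, 0.0]
contact_force: [1.0, 0.1, -0.9]
gripper_width: -0.1
```

```bash
python3 pipe.py
```

```text
scene pipe bx -49.3 slope 0.071 z 71.9 y -105..93 ends L -42.2 R -56.5 res 1.2 2384
side pipe bx -49.3 slope 0.074 z 73.4 y -108..92 ends L -41.9 R -56.7 res 1.8 971
hand board -70.5964102464486 -30.469059108754838 z 90.04742845251715 yaw -0.0074757690260916915 f [ 1.   0.1 -0.9] t 20.8
```

>>> play_rows(travel=[[0,0,0.0006],[0,0,0.0003],[0.003,0.0002,0],[0.006,0.0004,0],[0.007,0.0005,0],[0.007,0.0005,0],[0.007,0.0005,0],[0.007,0.0005,0]], rotation=[[0,0,0],[0,0,0],[0,0,0],[0,0,0],[0,0,0],[0,0,0],[0,0,0],[0,0,0]], grip=[0,0,0,0,0,0,0,0])

```text
clock: 21.57
position: [511.5, -29.0, 90.8]
ee_rot: [0.999, 0.035, 0.002, 0.0]
contact_force: [0.8, 0.8, 7.4]
gripper_width: -0.1
```

>>> play_rows(travel=[[0.007,0.0005,0],[0.007,0.0005,0],[0.007,0.0005,0.0002],[0.006,0.0004,0.0004],[0.006,0.0004,0.0005],[0.003,0.0002,0.0004],[0,0,0],[0,0,0]], rotation=[[0,0,0],[0,0,0],[0,0,0],[0,0,0],[0,0,0],[0,0,0],[0,0,0],[0,0,0]], grip=[0,0,0,0,0,0,0,0])

```text
clock: 22.23
position: [548.0, -28.7, 89.4]
ee_rot: [0.999, 0.035, 0.002, 0.0]
contact_force: [0.8, -0.1, 6.7]
gripper_width: 0.1
```

```bash
python3 pipe.py
```

```text
scene pipe bx -11.3 slope 0.071 z 72.0 y -108..90 ends L -4.2 R -18.4 res 1.2 2104
side pipe bx -11.3 slope 0.074 z 73.5 y -111..91 ends L -3.9 R -18.7 res 1.2 1382
hand board 5.423976855948461 -36.180182893941875 z 89.44812686027758 yaw -0.007092046942817662 f [ 0.8 -0.1  6.7] t 22.2333
```

>>> play_rows(travel=[[0,0,-0.001],[0,0,-0.001],[0,0,-0.004],[-0.02,-0.003,0],[-0.022,-0.003,0],[0,0,0.003],[0,0,0.0015],[0,0,0]], rotation=[[0,0,0],[0,0,0],[0,0,0],[0,0,0],[0,0,0],[0,0,0],[0,0,0],[0,0,0]], grip=[0,0,0,0,0,0,0,0])

```text
clock: 23.0
position: [503.0, -25.8, 89.1]
ee_rot: [0.999, 0.035, -0.0, 0.0]
contact_force: [1.4, -0.3, -0.3]
gripper_width: 0.7
```

```bash
python3 pipe.py
```

```text
scene pipe bx -13.1 slope 0.071 z 71.9 y -107..90 ends L -6.0 R -20.2 res 1.2 2542
side pipe bx -13.1 slope 0.072 z 73.4 y -114..90 ends L -5.9 R -20.3 res 1.5 913
hand board -39.26350490387904 -29.704757968185714 z 89.12479178906776 yaw -0.007653596830334106 f [ 1.4 -0.3 -0.3] t 23.0
```

>>> play_rows(travel=[[0,0,0.0005],[0,0,0.0004],[0,0,0]], rotation=[[0,0,0],[0,0,0],[0,0,0]], grip=[0,0,0])

```text
clock: 23.35
position: [503.4, -25.7, 88.6]
ee_rot: [0.999, 0.035, 0.0, 0.0]
contact_force: [-0.5, 0.2, 0.5]
gripper_width: 0.1
```

>>> play_rows(travel=[[0,0,0.0003],[0,0,0]], rotation=[[0,0,0],[0,0,0]], grip=[0,0])

```text
clock: 23.52
position: [503.2, -25.7, 88.5]
ee_rot: [0.999, 0.035, 0.0, 0.0]
contact_force: [-0.3, 0.6, 1.8]
gripper_width: -0.1
```

Contact. Starting the crossing stroke.

>>> play_rows(travel=[[0,0,0.0003],[0.003,0.0002,-0.0002],[0.005,0.0003,-0.0003],[0.006,0.0004,-0.0003],[0.006,0.0004,-0.0002],[0.005,0.0004,-0.0001],[0.004,0.0003,0]], rotation=[[0,0,0],[0,0,0],[0,0,0],[0,0,0],[0,0,0],[0,0,0],[0,0,0]], grip=[0,0,0,0,0,0,0])

```text
clock: 24.1
position: [534.0, -26.3, 91.1]
ee_rot: [0.999, 0.036, 0.002, 0.001]
contact_force: [-1.4, -2.7, 10.6]
gripper_width: 0.6
```

```bash
python3 pipe.py
```

```text
scene pipe bx 2.2 slope 0.076 z 72.6 y -109..88 ends L 9.8 R -5.4 res 1.2 2467
side pipe bx 2.4 slope 0.064 z 73.9 y -112..88 ends L 8.9 R -4.0 res 1.2 1068
hand board -8.41605690551615 -32.63745162403321 z 91.07993085496257 yaw -0.006536466612580061 f [-1.4 -2.7 10.6] t 24.1
```

>>> play_rows(travel=[[0.004,0.0006,-0.0005],[0.004,0.0004,-0.0002],[0.004,0.0003,-0.0002],[0.004,0.0003,-0.0002],[0.004,0.0003,-0.0002]], rotation=[[0,0,0],[0,0,0],[0,0,0],[0,0,0],[0,0,0]], grip=[0,0,0,0,0])

```text
clock: 24.62
position: [553.5, -26.7, 92.3]
ee_rot: [0.999, 0.036, 0.001, 0.001]
contact_force: [-1.4, 0.4, 9.9]
gripper_width: 0.2
```

```bash
python3 pipe.py
```

```text
scene pipe bx 12.0 slope 0.074 z 73.9 y -110..87 ends L 19.4 R 4.6 res 1.2 2448
side pipe bx 12.2 slope 0.061 z 75.3 y -113..90 ends L 18.3 R 6.1 res 1.3 1171
hand board 11.075902492056304 -34.60057823814878 z 92.33597603697699 yaw -0.006952246458473435 f [-1.4  0.4  9.9] t 24.6167
```

>>> play_rows(travel=[[0.004,0.0003,-0.0004],[0.004,0.0003,-0.0003],[0.004,0.0003,-0.0002],[0.004,0.0003,-0.0001],[0.004,0.0003,0],[0.004,0.0003,0]], rotation=[[0,0,0],[0,0,0],[0,0,0],[0,0,0],[0,0,0],[0,0,0]], grip=[0,0,0,0,0,0])

```text
clock: 25.22
position: [578.5, -25.4, 93.3]
ee_rot: [0.999, 0.036, 0.003, -0.0]
contact_force: [-0.2, 2.0, 7.0]
gripper_width: -0.2
```

```bash
python3 pipe.py
```

```text
scene pipe bx 24.4 slope 0.071 z 74.9 y -110..87 ends L 31.4 R 17.3 res 1.2 2375
side pipe bx 25.0 slope 0.069 z 76.5 y -115..86 ends L 31.9 R 18.0 res 1.1 1307
hand board 36.108978076130704 -35.26812780416212 z 93.2580016754104 yaw -0.006848840806124065 f [-0.2  2.   7. ] t 25.2167
```

>>> play_rows(travel=[[0.004,0.0002,0.0001],[0.004,0.0002,0.0002],[0.004,0.0002,0.0003],[0.004,0.0002,0.0004],[0.004,0.0002,0.0004],[0.004,0.0002,0.0005],[0.004,0.0002,0.0005],[0,0,0],[0,0,0]], rotation=[[0,0,0],[0,0,0],[0,0,0],[0,0,0],[0,0,0],[0,0,0],[0,0,0],[0,0,0],[0,0,0]], grip=[0,0,0,0,0,0,0,0,0])

```text
clock: 26.07
position: [606.0, -25.3, 89.9]
ee_rot: [0.999, 0.035, 0.002, -0.0]
contact_force: [0.6, 1.2, 5.6]
gripper_width: -0.1
```

```bash
python3 pipe.py
```

```text
scene pipe bx 38.5 slope 0.069 z 75.0 y -111..86 ends L 45.4 R 31.6 res 1.1 2168
side pipe bx 38.7 slope 0.070 z 76.6 y -113..85 ends L 45.7 R 31.6 res 1.1 1405
hand board 63.44752910625419 -37.22034529034704 z 89.92207549253783 yaw -0.007248364952828379 f [0.6 1.2 5.6] t 26.0667
```

>>> play_rows(travel=[[0,0,-0.0005],[0,0,-0.0005],[0,0,-0.0005],[0,0,-0.002],[0,0,-0.0045],[-0.018,0.014,0],[-0.018,0.015,0],[-0.0175,0.014,0],[0,0,0.002],[0,0,0]], rotation=[[0,0,0],[0,0,0],[0,0,0],[0,0,0],[0,0,0],[0,0,0],[0,0,0],[0,0,0],[0,0,0],[0,0,0]], grip=[0,0,0,0,0,0,0,0,0,0])

```text
clock: 27.0
position: [552.1, -73.4, 94.4]
ee_rot: [0.999, 0.034, -0.001, 0.0]
contact_force: [-0.5, -0.7, 0.5]
gripper_width: 0.2
```

```bash
python3 pipe.py
```

```text
scene pipe bx 36.4 slope 0.070 z 75.1 y -111..86 ends L 43.4 R 29.4 res 1.1 2806
side pipe bx 36.9 slope 0.075 z 76.7 y -114..88 ends L 44.4 R 29.3 res 1.2 722
hand board 6.035340688781157 -81.02520199183985 z 94.40676250953085 yaw -0.009501723547569521 f [-0.5 -0.7  0.5] t 27.0
```

>>> play_rows(travel=[[0.004,0,0.001],[0,0,0.0008],[0,0,0.0004],[0,0,0]], rotation=[[0,0,0],[0,0,0],[0,0,0],[0,0,0]], grip=[0,0,0,0])

```text
clock: 27.43
position: [558.4, -71.7, 92.9]
ee_rot: [0.999, 0.035, 0.0, 0.0]
contact_force: [1.0, 0.6, 1.9]
gripper_width: 0.3
```

>>> play_rows(travel=[[0,0,0.0004],[0,0,0]], rotation=[[0,0,0],[0,0,0]], grip=[0,0])

```text
clock: 27.6
position: [558.3, -71.8, 92.7]
ee_rot: [0.999, 0.035, 0.001, -0.0]
contact_force: [0.2, 0.9, 3.4]
gripper_width: -0.4
```

>>> play_rows(travel=[[0.003,0.0002,0],[0.004,0.0003,-0.0002],[0.005,0.0004,-0.0002],[0.005,0.0004,0],[0.005,0.0004,0],[0.005,0.0004,0],[0.005,0.0003,0],[0.004,0.0003,0]], rotation=[[0,0,0],[0,0,0],[0,0,0],[0,0,0],[0,0,0],[0,0,0],[0,0,0],[0,0,0]], grip=[0,0,0,0,0,0,0,0])

```text
clock: 28.27
position: [595.8, -71.9, 93.7]
ee_rot: [0.999, 0.035, 0.002, -0.0]
contact_force: [0.5, 2.5, 7.0]
gripper_width: -0.2
```

```bash
python3 pipe.py
```

```text
scene pipe bx 54.9 slope 0.073 z 75.3 y -113..85 ends L 62.2 R 47.6 res 1.1 2127
side pipe bx 55.4 slope 0.071 z 76.7 y -114..87 ends L 62.5 R 48.3 res 1.2 995
hand board 49.707768494860744 -82.97262144294506 z 93.7253573984157 yaw -0.007219013098395441 f [0.5 2.5 7. ] t 28.2667
```

>>> play_rows(travel=[[0.003,0,0],[0.003,0,0],[0.003,0,0],[0.003,0,0],[0.003,0,0],[0.003,0,0]], rotation=[[0,0,0],[0,0,0],[0,0,0],[0,0,0],[0,0,0],[0,0,0]], grip=[0,0,0,0,0,0])

```text
clock: 28.87
position: [613.0, -71.4, 93.7]
ee_rot: [0.999, 0.035, 0.001, 0.0]
contact_force: [0.7, 0.1, 5.8]
gripper_width: -0.1
```

```bash
python3 pipe.py
```

```text
scene pipe bx 61.2 slope 0.042 z 75.0 y -111..85 ends L 65.4 R 57.0 res 1.1 1481
side pipe bx 61.5 slope 0.041 z 76.4 y -114..86 ends L 65.7 R 57.4 res 1.2 1222
hand board 66.83364118470114 -83.76419503441548 z 93.72622197003633 yaw -0.0072406400210318494 f [0.7 0.1 5.8] t 28.8667
```

>>> play_rows(travel=[[0.003,0,0],[0.003,0,0],[0.003,0,0.0001],[0.003,0,0.0001],[0.003,0,0.0002],[0.002,0,0.0002],[0,0,0]], rotation=[[0,0,0],[0,0,0],[0,0,0],[0,0,0],[0,0,0],[0,0,0],[0,0,0]], grip=[0,0,0,0,0,0,0])

```text
clock: 29.55
position: [628.5, -70.6, 92.6]
ee_rot: [0.999, 0.035, -0.001, 0.001]
contact_force: [-2.7, -0.6, 6.0]
gripper_width: -0.2
```

```bash
python3 pipe.py
```

```text
scene pipe bx 64.9 slope -0.002 z 74.9 y -110..86 ends L 64.7 R 65.1 res 1.1 1197
side pipe bx 64.8 slope -0.001 z 76.5 y -114..84 ends L 64.8 R 64.9 res 1.2 1333
hand board 82.40686118527174 -84.1544815561596 z 92.64816935829737 yaw -0.007729169395411961 f [-2.7 -0.6  6. ] t 29.55
```

The pipe is home: ends at 64.8 and 65.0, slope ~0. Holding briefly, then releasing gently.

>>> play_rows(travel=[[0,0,0],[0,0,0],[0,0,-0.0003],[0,0,-0.0003],[0,0,-0.0003],[0,0,-0.0003],[0,0,-0.0005],[0,0,-0.001],[0,0,-0.005],[0,0,-0.02],[0,0,-0.03],[0,0,-0.02]], rotation=[[0,0,0],[0,0,0],[0,0,0],[0,0,0],[0,0,0],[0,0,0],[0,0,0],[0,0,0],[0,0,0],[0,0,0],[0,0,0],[0,0,0]], grip=[0,0,0,0,0,0,0,0,0,0,0,0])

```text
clock: 30.65
position: [629.5, -69.8, 172.0]
ee_rot: [0.999, 0.035, 0.001, 0.0]
contact_force: [0.6, 0.4, 1.0]
gripper_width: -0.3
```

```bash
python3 pipe.py
cat > chock.py <<'E'
from h import *
from pipe import O,ex,ey
p=np.array(arm.read_state()["position"])
import sys
y0,y1=map(float,sys.argv[1:3])
for n in("scene","side"):
    d=optics.get_image(n);P=world(d);h=cv2.cvtColor(d["image"],cv2.COLOR_BGR2HSV)
    xy=P[...,:2]-O;bx,by,z=xy@ex,xy@ey,P[...,2]
    m=(bx>-160)&(bx<45)&(by>y0)&(by<y1)&(z<58)&(h[...,1]>80)&(h[...,2]>70)
    t=m&(z>50);s=m&(z>26)&(z<49)
    for nm,k in(("top",t),("all",t|s)):
        k=cv2.morphologyEx(k.astype(np.uint8),cv2.MORPH_OPEN,np.ones((2,2)))>0
        q=np.c_[bx[k],by[k]].astype(np.float32);r=cv2.minAreaRect(q);print(n,nm,np.round(r[0],1),np.round(r[1],1),round(r[2],1),"z",np.median(z[k]).round(1),k.sum())
    q=np.c_[bx[s],by[s],z[s]];A=np.c_[q[:,:2],np.ones(len(q))];g=np.ones(len(q),bool)
    for _ in range(8):
        c=np.linalg.lstsq(A[g],q[g,2],rcond=None)[0];g=abs(A@c-q[:,2])<2
    print(n,"slope plane",c.round(3),g.sum(),"down-dir yaw",np.arctan2(-c[1],-c[0]).round(3),"grad",np.hypot(c[0],c[1]).round(3))
E
python3 chock.py -260 -125
```

```text
scene pipe bx 64.8 slope 0.002 z 74.9 y -110..86 ends L 65.1 R 64.6 res 1.1 1206
side pipe bx 65.0 slope 0.000 z 76.6 y -112..85 ends L 65.0 R 65.0 res 1.2 1344
hand board 83.44657079205977 -83.45540514139735 z 171.98176637470664 yaw -0.007269412547521004 f [0.6 0.4 1. ] t 30.65
scene top [ 295.  -205.7] [ 54.4 899.4] 89.1 z 52.0 243
scene all [ 294.2 -217.5] [ 96.1 898.9] 88.0 z 38.7 749
scene slope plane [-1.310e-01  2.000e-03  3.371e+01] 225 down-dir yaw -0.013 grad 0.131
side top [-238.4 -435.9] [626.6  70.8] 55.6 z 53.6 378
side all [-207.8 -409. ] [688.9 161. ] 46.5 z 41.5 874
side slope plane [-7.1000e-02  1.3000e-02  3.5273e+01] 198 down-dir yaw -0.173 grad 0.073
```

```bash
cat > chock.py <<'E'
from h import *
from pipe import O,ex,ey
import sys
y0,y1=map(float,sys.argv[1:3])
for n in("scene","side"):
    d=optics.get_image(n);P=world(d);h=cv2.cvtColor(d["image"],cv2.COLOR_BGR2HSV)
    xy=P[...,:2]-O;bx,by,z=xy@ex,xy@ey,P[...,2]
    R=(bx>-160)&(bx<55)&(by>y0)&(by<y1)&(h[...,1]>80)
    t=R&(z>50.5)&(z<58)
    q=np.c_[bx[t],by[t]].astype(np.float32);(c,wh,a)=cv2.minAreaRect(q);a=np.deg2rad(a)
    if wh[0]<wh[1]: a-=np.pi/2
    a=(a+np.pi/2)%np.pi-np.pi/2
    u=np.array([np.cos(a),np.sin(a)]);w=np.array([-u[1],u[0]]);c=np.array(c)
    print(n,"top c",c.round(1),"size",np.round(wh,1),"yaw",a.round(3),"z",np.median(z[t]).round(1))
    al=(bx-c[0])*u[0]+(by-c[1])*u[1];ac=(bx-c[0])*w[0]+(by-c[1])*w[1]
    s=R&(z>24)&(z<48)&(abs(ac)<20)&(al>25)&(al<95)
    k=np.polyfit(al[s],z[s],1) if s.sum()>10 else (0,0)
    tip=(18-k[1])/k[0] if k[0] else 0
    b=R&(z>24)&(z<58)&(al>-45)&(al<90)&(abs(ac)<32);q=np.c_[bx[b],by[b]].astype(np.float32);r=cv2.minAreaRect(q)
    ridge=(53-k[1])/k[0] if k[0] else 0
    print("   slope",np.round(k,3),s.sum(),"tip",(c+tip*u).round(1),"ridge(origin)",(c+ridge*u).round(1),"across",np.percentile(ac[t],[1,99]).round(1),"all",np.round(r[0],1),np.round(r[1],1),np.round(r[2],1))
    print("   world origin",(O+(c+ridge*u)[0]*ex+(c+ridge*u)[1]*ey).round(1))
E
python3 chock.py -260 -125
```

```text
scene top c [ -81.3 -203. ] size [66.  44.8] yaw 0.306 z 52.3
   slope [-0.528 64.641] 264 tip [   3.  -176.4] ridge(origin) [ -60.3 -196.4] across [-21.8  22.3] all [ -58.6 -195.6] [114.3  45.8] 18.2
   world origin [ 495.  -193.6]
side top c [ -81.8 -204.2] size [68.1 45.9] yaw 0.308 z 53.5
   slope [-0.557 67.802] 127 tip [   3.4 -177.1] ridge(origin) [ -56.5 -196.2] across [-22.6  22.2] all [ -59.3 -197.5] [115.7  46.9] 17.8
   world origin [ 498.8 -193.1]
```

The pipe stayed home after release (65.1/64.6). Chock: yaw 0.307 to the board, origin ≈(-54,-195), tip (3,-177), sizes match. I'll grasp it near the rear of its block to keep the gripper body clear of the pipe.

>>> play_rows(travel=[[-0.0297,0.021,0],[-0.0297,0.021,0],[-0.0297,0.021,0],[-0.0297,0.021,0],[-0.0297,0.021,0],[-0.0296,0.021,0],[0,0,0.02],[0,0,0.025],[0,0,0.025],[0,0,0.02],[0,0,0],[0,0,0]], rotation=[[0,0,0],[0,0,0],[0,0,0],[0,0,0],[0,0,0],[0,0,0],[0,0,-0.0785],[0,0,-0.0785],[0,0,-0.0785],[0,0,-0.0785],[0,0,0],[0,0,0]], grip=[0,0,0,0,1,1,1,1,1,1,1,1])

```text
clock: 31.95
position: [458.8, -208.0, 78.6]
ee_rot: [0.982, 0.19, -0.002, -0.0]
contact_force: [0.4, -0.5, -0.1]
gripper_width: 85.3
```

```bash
cat > hand.py <<'E'
from h import *
from pipe import O,ex,ey,th
s=arm.read_state();p=np.array(s["position"]);R=Rn.from_quat(s["ee_rot"]).as_matrix();xy=p[:2]-O
print("hand board",(xy@ex).round(1),(xy@ey).round(1),"z",p[2].round(1),"yaw",(np.arctan2(R[1,0],R[0,0])-th).round(3),"f",np.round(s["contact_force"],1),"w",round(float(s["gripper_width"]),1),"t",s["clock"])
for n in("scene","side"):
    d=optics.get_image(n);P=world(d);x,y,z=P[...,0],P[...,1],P[...,2]
    dx,dy=x-p[0],y-p[1];l=dx*R[0,0]+dy*R[1,0];t=dx*R[0,1]+dy*R[1,1];g=d["image"].max(2)
    for sg in(1,-1):
        m=(abs(l)<16)&(t*sg>18)&(t*sg<62)&(z>24)&(z<240)&(cv2.cvtColor(d["image"],cv2.COLOR_BGR2HSV)[...,1]<90)
        q=np.c_[l[m],t[m],z[m]]
        if len(q)>3: print(n,sg,len(q),"lowest",q[np.argsort(q[:,2])[:4]].round(0).tolist(),"med l,t of low",np.median(q[q[:,2]<q[:,2].min()+25],0).round(1))
E
python3 hand.py
```

```text
hand board -97.5 -207.9 z 78.6 yaw 0.304 f [ 0.4 -0.5 -0.1] w 85.3 t 31.95
scene 1 110 lowest [[11.0, 48.0, 133.0], [7.0, 49.0, 134.0], [11.0, 45.0, 135.0], [11.0, 45.0, 138.0]] med l,t of low [ 10.7  48.3 144.5]
scene -1 85 lowest [[10.0, -48.0, 133.0], [11.0, -47.0, 137.0], [15.0, -43.0, 138.0], [13.0, -44.0, 139.0]] med l,t of low [ 11.2 -46.6 147.7]
side 1 172 lowest [[-9.0, 46.0, 136.0], [-10.0, 50.0, 137.0], [-8.0, 52.0, 138.0], [-10.0, 50.0, 140.0]] med l,t of low [ -9.5  50.2 150.1]
side -1 77 lowest [[-6.0, -52.0, 138.0], [-9.0, -45.0, 140.0], [-12.0, -42.0, 141.0], [-9.0, -46.0, 143.0]] med l,t of low [ -7.8 -46.  150.6]
```

>>> play_rows(travel=[[0.003,0,0.015],[0,0,0.02],[0,0,0.02],[0,0,0.015],[0,0,0.008],[0,0,0]], rotation=[[0,0,0],[0,0,0],[0,0,0],[0,0,0],[0,0,0],[0,0,0]], grip=[1,1,1,1,1,1])

```text
clock: 32.55
position: [462.5, -206.8, 1.3]
ee_rot: [0.982, 0.191, -0.001, -0.0]
contact_force: [-0.0, 0.1, 0.2]
gripper_width: 85.7
```

>>> play_rows(travel=[[0,0,0.006],[0,0,0.006],[0,0,0.003],[0,0,0],[0,0,0]], rotation=[[0,0,0],[0,0,0],[0,0,0],[0,0,0],[0,0,0]], grip=[1,1,1,1,1])

```text
clock: 32.97
position: [462.9, -206.9, -13.0]
ee_rot: [0.982, 0.191, 0.0, 0.0]
contact_force: [0.0, -1.3, 0.3]
gripper_width: 85.6
```

```bash
python3 - <<'E'
from h import *
a=optics.get_image("side")["image"][200:320,230:390];b=optics.get_image("scene")["image"][150:270,140:300]
cv2.imwrite("pics/c5.png",np.hstack([cv2.resize(a,(400,300),interpolation=2),cv2.resize(b,(400,300),interpolation=2)]))
E
python3 hand.py
```

```text
hand board -93.2 -207.2 z -12.8 yaw 0.306 f [0.5 0.8 0.2] w 85.3 t 33.0667
scene 1 137 lowest [[5.0, 50.0, 41.0], [11.0, 49.0, 42.0], [8.0, 48.0, 42.0], [11.0, 46.0, 44.0]] med l,t of low [10.2 48.2 52.7]
scene -1 70 lowest [[13.0, -45.0, 43.0], [13.0, -46.0, 46.0], [6.0, -51.0, 46.0], [12.0, -43.0, 47.0]] med l,t of low [ 10.9 -46.1  53.9]
side 1 262 lowest [[-7.0, 50.0, 40.0], [-10.0, 46.0, 42.0], [-12.0, 51.0, 46.0], [-8.0, 51.0, 47.0]] med l,t of low [-10.3  50.   53.6]
side -1 67 lowest [[-11.0, -47.0, 44.0], [-10.0, -48.0, 47.0], [-10.0, -44.0, 47.0], [-6.0, -41.0, 51.0]] med l,t of low [-10.  -43.6  58.1]
```

View pics/c5.png

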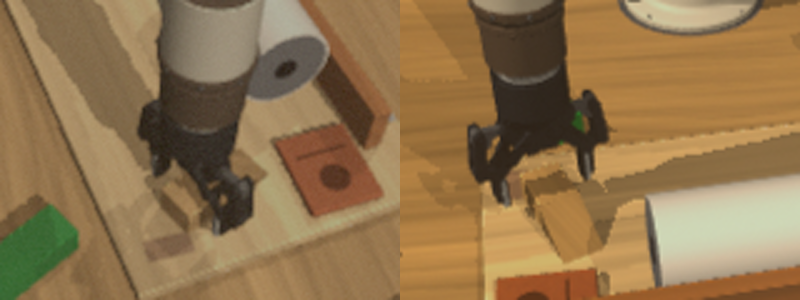

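Both views show the fingers straddling the chock's block, tips ~20 mm above the board. Closing.

>>> play_rows(travel=[[0,0,0],[0,0,0],[0,0,0],[0,0,0],[0,0,0],[0,0,0],[0,0,0],[0,0,0]], rotation=[[0,0,0],[0,0,0],[0,0,0],[0,0,0],[0,0,0],[0,0,0],[0,0,0],[0,0,0]], grip=[0,0,0,0,0,0,0,0])

```text
clock: 33.83
position: [463.1, -206.9, -12.8]
ee_rot: [0.982, 0.191, 0.0, 0.0]
contact_force: [0.3, 0.7, 5.1]
gripper_width: 44.3
```

```bash
python3 hand.py; python3 chock.py -260 -125; python3 pipe.py
```

```text
hand board -93.1 -207.2 z -12.8 yaw 0.306 f [0.3 0.7 5.1] w 44.3 t 33.8333
scene 1 132 lowest [[12.0, 25.0, 32.0], [9.0, 24.0, 34.0], [14.0, 28.0, 35.0], [11.0, 27.0, 36.0]] med l,t of low [10.6 27.8 46.6]
scene -1 62 lowest [[7.0, -30.0, 42.0], [12.0, -28.0, 42.0], [6.0, -31.0, 44.0], [6.0, -31.0, 47.0]] med l,t of low [ 10.4 -26.4  54.1]
side 1 273 lowest [[-10.0, 29.0, 30.0], [-9.0, 31.0, 32.0], [-11.0, 24.0, 35.0], [-9.0, 30.0, 36.0]] med l,t of low [-10.3  28.8  42.8]
side -1 48 lowest [[-12.0, -26.0, 50.0], [-11.0, -28.0, 52.0], [-7.0, -32.0, 54.0], [-10.0, -28.0, 56.0]] med l,t of low [ -9.6 -23.7  62.7]
scene top c [ -81.5 -200.9] size [68.  65.1] yaw 0.722 z 52.4
   slope [-0.545 65.535] 120 tip [ -16.1 -143.3] ridge(origin) [ -64.3 -185.7] across [-32.2  29.5] all [ -65.8 -187.1] [109.8  63.7] 41.6
   world origin [ 490.2 -183.3]
side top c [ -95.3 -215.7] size [36.4 61. ] yaw -1.29 z 53.5
   slope [0 0] 9 tip [ -95.3 -215.7] ridge(origin) [ -95.3 -215.7] across [-17.9  14.6] all [ -96.2 -213.4] [36.4 65.9] 17.2
   world origin [ 461.6 -215.5]
scene pipe bx 65.0 slope -0.001 z 74.9 y -110..87 ends L 64.9 R 65.1 res 1.1 1711
side pipe bx 64.8 slope 0.007 z 76.4 y -113..78 ends L 65.5 R 64.1 res 1.0 266
hand board -93.10169219059031 -207.21847590945328 z -12.835725401882451 yaw 0.30642858493070246 f [-0.5  1.3  5.1] t 34.0333
```

The chock is held at 44.3 mm width, aligned, pressing the board lightly. Sliding it round in front of the pipe.

>>> play_rows(travel=[[0,0,-0.0004],[0.0045,-0.0143,0],[0.0045,-0.0143,0],[0.0045,-0.0143,0],[0.0045,-0.0143,0],[0,0,0],[0,0,0],[0,0,0],[0,0,0],[0,0,0]], rotation=[[0,0,0],[0,0,0],[0,0,0],[0,0,0],[0,0,0],[0,0,0.0765],[0,0,0.0765],[0,0,0.0765],[0,0,0.0765],[0,0,0]], grip=[0,0,0,0,0,0,0,0,0,0])

```text
clock: 34.97
position: [458.0, -147.0, -12.8]
ee_rot: [0.999, 0.038, 0.0, -0.0]
contact_force: [0.4, 0.0, 4.0]
gripper_width: 44.2
```

```bash
python3 hand.py | head -1; python3 pipe.py|head -1
```

```text
hand board -93.6 -147.1 z -12.8 yaw -0.001 f [0.4 0.  4. ] w 44.2 t 34.9667
scene pipe bx 65.0 slope -0.002 z 75.0 y -111..86 ends L 64.7 R 65.2 res 1.1 1746
```

>>> play_rows(travel=[[0,-0.0134,0],[0,-0.0134,0],[0,-0.0134,0],[0,-0.0134,0],[0,-0.0134,0],[0,-0.0134,0],[0,-0.0134,0],[0,-0.0134,0],[0,-0.0134,0],[0,-0.0134,0],[0,0,0],[0,0,0]], rotation=[[0,0,0],[0,0,0],[0,0,0],[0,0,0],[0,0,0],[0,0,0],[0,0,0],[0,0,0],[0,0,0],[0,0,0],[0,0,0],[0,0,0]], grip=[0,0,0,0,0,0,0,0,0,0,0,0])

```text
clock: 36.17
position: [447.5, -13.1, -12.9]
ee_rot: [0.999, 0.04, 0.0, -0.0]
contact_force: [-0.4, 1.4, 2.7]
gripper_width: 44.2
```

```bash
python3 hand.py | head -1; python3 pipe.py|head -2
python3 - <<'E'
from h import *
a=optics.get_image("side")["image"][130:290,220:390];b=optics.get_image("scene")["image"][130:270,180:340]
cv2.imwrite("pics/c6.png",np.hstack([cv2.resize(a,(400,376),interpolation=2),cv2.resize(b,(400,376),interpolation=2)]))
E
```

```text
hand board -93.6 -12.8 z -12.9 yaw 0.002 f [-0.4  1.4  2.7] w 44.2 t 36.1667
scene pipe bx 64.9 slope -0.003 z 74.9 y -111..87 ends L 64.5 R 65.2 res 1.1 1739
side pipe bx 64.8 slope -0.000 z 76.4 y -114..85 ends L 64.8 R 64.8 res 1.2 1559
```

View pics/c6.png

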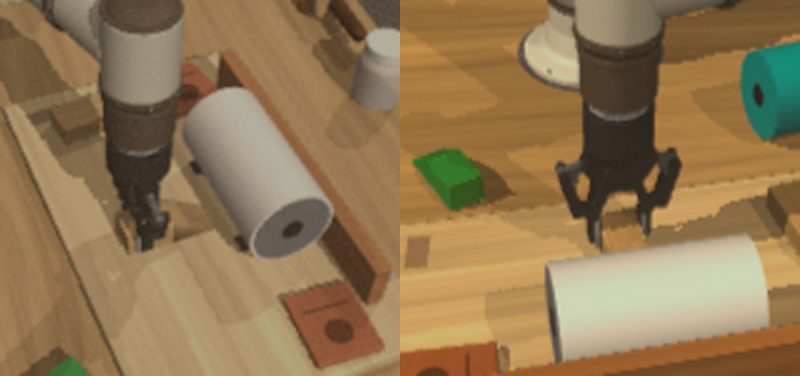

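Chock gripped square in front of the pipe, and the pipe is untouched. Sliding forward, then feeling for contact.

>>> play_rows(travel=[[0.005,0,0],[0.006,0,0],[0.006,0,0],[0.006,0,0],[0.006,0,0],[0.005,0,0],[0.004,0,0],[0.002,0,0],[0,0,0],[0,0,0]], rotation=[[0,0,0],[0,0,0],[0,0,0],[0,0,0],[0,0,0],[0,0,0],[0,0,0],[0,0,0],[0,0,0],[0,0,0]], grip=[0,0,0,0,0,0,0,0,0,0])

```text
clock: 37.3
position: [486.0, -11.5, -12.8]
ee_rot: [0.999, 0.039, -0.001, 0.0]
contact_force: [-2.7, -0.9, 4.9]
gripper_width: 44.2
```

```bash
python3 hand.py | head -1; python3 pipe.py|head -2; python3 chock.py -70 45
```

```text
hand board -55.0 -14.2 z -12.8 yaw -0.001 f [-2.7 -0.9  4.9] w 44.2 t 37.3
scene pipe bx 65.0 slope -0.003 z 75.0 y -110..87 ends L 64.7 R 65.3 res 1.1 1684
side pipe bx 64.8 slope -0.001 z 76.5 y -113..82 ends L 64.7 R 64.9 res 1.2 1417
scene top c [-59.3 -13.7] size [70.9 32. ] yaw 1.515 z 52.7
   slope [0 0] 0 tip [-59.3 -13.7] ridge(origin) [-59.3 -13.7] across [-16.   14.4] all [-57.4 -15.3] [35.3 67.4] 11.0
   world origin [481.7 -11.4]
side top c [-33.2 -17.8] size [90.3 65.4] yaw 0.126 z 53.6
   slope [-0.561 63.04 ] 77 tip [46.5 -7.7] ridge(origin) [-15.4 -15.5] across [-32.7  30.6] all [-25.1 -20.3] [103.2  61.6] 1.9
   world origin [525.6  -9.8]
```

>>> play_rows(travel=[[0.002,0,0],[0.002,0,0],[0.001,0,0],[0.001,0,0],[0,0,0]], rotation=[[0,0,0],[0,0,0],[0,0,0],[0,0,0],[0,0,0]], grip=[0,0,0,0,0])

```text
clock: 38.02
position: [491.5, -11.0, -12.8]
ee_rot: [0.999, 0.039, -0.002, 0.001]
contact_force: [-3.6, -0.3, 7.4]
gripper_width: 44.3
```

>>> play_rows(travel=[[0.001,0,0],[0,0,0]], rotation=[[0,0,0],[0,0,0]], grip=[0,0])

```text
clock: 38.18
position: [492.4, -10.9, -12.8]
ee_rot: [0.999, 0.039, -0.002, 0.0]
contact_force: [-3.6, -1.0, 7.2]
gripper_width: 44.0
```

```bash
python3 hand.py | head -1; python3 pipe.py|head -2
```

```text
hand board -48.6 -14.1 z -12.8 yaw -0.001 f [-3.6 -1.   7.2] w 44.0 t 38.1833
scene pipe bx 64.9 slope -0.001 z 75.0 y -110..87 ends L 64.8 R 65.0 res 1.0 1720
side pipe bx 64.8 slope -0.002 z 76.5 y -113..83 ends L 64.6 R 65.0 res 1.2 1377
```

>>> play_rows(travel=[[0,0,-0.0004],[0.001,0,0],[0,0,0]], rotation=[[0,0,0],[0,0,0],[0,0,0]], grip=[0,0,0])

```text
clock: 38.63
position: [495.3, -10.1, -12.8]
ee_rot: [0.999, 0.039, -0.0, 0.0]
contact_force: [-0.1, -0.7, -1.6]
gripper_width: 44.0
```

>>> play_rows(travel=[[0.0007,0,0],[0,0,0]], rotation=[[0,0,0],[0,0,0]], grip=[0,0])

```text
clock: 38.8
position: [496.1, -9.8, -12.7]
ee_rot: [0.999, 0.039, -0.0, 0.0]
contact_force: [0.0, 0.9, -1.8]
gripper_width: 44.1
```

>>> play_rows(travel=[[0.0007,0,0],[0,0,0]], rotation=[[0,0,0],[0,0,0]], grip=[0,0])

```text
clock: 38.97
position: [496.6, -9.7, -12.7]
ee_rot: [0.999, 0.039, -0.0, 0.0]
contact_force: [-0.1, 0.2, -0.9]
gripper_width: 44.0
```

>>> play_rows(travel=[[0.0005,0,0.0001],[0,0,0]], rotation=[[0,0,0],[0,0,0]], grip=[0,0])

```text
clock: 39.13
position: [496.7, -9.7, -12.7]
ee_rot: [0.999, 0.039, -0.001, 0.0]
contact_force: [-1.0, 0.6, -2.3]
gripper_width: 44.1
```

>>> play_rows(travel=[[0.0005,0,0],[0,0,0]], rotation=[[0,0,0],[0,0,0]], grip=[0,0])

```text
clock: 39.3
position: [496.8, -9.7, -12.7]
ee_rot: [0.999, 0.039, -0.001, 0.0]
contact_force: [-2.5, 0.0, -1.4]
gripper_width: 44.0
```

```bash
python3 hand.py | head -1; python3 pipe.py|head -2; python3 chock.py -70 45|tail -3
```

```text
hand board -44.1 -13.2 z -12.7 yaw -0.0 f [-2.5  0.  -1.4] w 44.0 t 39.3
scene pipe bx 65.0 slope -0.001 z 75.0 y -110..87 ends L 64.9 R 65.2 res 1.1 1701
side pipe bx 64.8 slope 0.000 z 76.5 y -113..82 ends L 64.9 R 64.8 res 1.2 1285
side top c [-32.2 -18.6] size [66.3 65.5] yaw 0.05 z 53.6
   slope [ 0.126 34.047] 59 tip [-159.9  -25. ] ridge(origin) [118.7 -11.1] across [-30.7  32.2] all [-20.9 -20.3] [90.3 61.5] 0.0
   world origin [659.    5.1]
```

Contact: x stalled with force rising to 2.5 N and the pipe unmoved. I'll set the chock fully down, snug it once more, then release.

>>> play_rows(travel=[[0,0,0.0003],[0,0,0]], rotation=[[0,0,0],[0,0,0]], grip=[0,0])

```text
clock: 39.77
position: [496.9, -9.7, -12.7]
ee_rot: [0.999, 0.039, -0.001, 0.0]
contact_force: [-5.0, -0.2, 3.1]
gripper_width: 44.4
```

>>> play_rows(travel=[[0.0004,0,0.0001],[0,0,0]], rotation=[[0,0,0],[0,0,0]], grip=[0,0])

```text
clock: 39.93
position: [496.9, -9.8, -12.7]
ee_rot: [0.999, 0.039, -0.001, 0.0]
contact_force: [-6.8, 2.0, 4.8]
gripper_width: 44.2
```

>>> play_rows(travel=[[-0.0005,0,0],[0,0,0],[0,0,0],[0,0,0],[0,0,0],[0,0,0],[0,0,0],[0,0,0]], rotation=[[0,0,0],[0,0,0],[0,0,0],[0,0,0],[0,0,0],[0,0,0],[0,0,0],[0,0,0]], grip=[0,1,1,1,1,1,1,1])

```text
clock: 40.6
position: [497.9, -9.5, -12.9]
ee_rot: [0.999, 0.039, 0.0, -0.0]
contact_force: [0.2, 0.7, -0.7]
gripper_width: 85.6
```

>>> play_rows(travel=[[0,0,-0.005],[0,0,-0.015],[0,0,-0.025],[-0.01,0,-0.03],[-0.02,0,-0.03],[-0.02,0,-0.03],[-0.02,0,-0.02],[0,0,0]], rotation=[[0,0,0],[0,0,0],[0,0,0],[0,0,0],[0,0,0],[0,0,0],[0,0,0],[0,0,0]], grip=[1,1,1,1,1,1,1,1])

```text
clock: 41.27
position: [427.5, -15.0, 146.6]
ee_rot: [0.999, 0.039, 0.004, -0.001]
contact_force: [-0.4, 0.1, 0.1]
gripper_width: 85.5
```

```bash
python3 hand.py | head -1; python3 pipe.py fin; python3 chock.py -70 45
python3 - <<'E'
from h import *
a=cv2.imread("pics/fin_side.png")[130:290,220:390];b=optics.get_image("wrist")["image"]
cv2.imwrite("pics/c7.png",np.hstack([cv2.resize(a,(400,376),interpolation=2),cv2.resize(b,(400,376))]))
E
```

```text
hand board -113.7 -13.1 z 146.6 yaw 0.001 f [-0.4  0.1  0.1] w 85.5 t 41.2667
scene pipe bx 64.9 slope -0.002 z 75.0 y -110..86 ends L 64.7 R 65.1 res 1.0 1720
side pipe bx 64.8 slope -0.001 z 76.5 y -114..85 ends L 64.7 R 65.0 res 1.2 1564
hand board -113.13465224562891 -12.993782780035565 z 143.32364845821567 yaw 0.0004505462901012308 f [ 0.5 -1.  -1. ] t 41.3667
scene top c [-54.6 -13.7] size [44.4 20.7] yaw 1.503 z 52.1
   slope [0 0] 0 tip [-54.6 -13.7] ridge(origin) [-54.6 -13.7] across [-10.3  10.3] all [-55.4 -13.7] [44.4 22.3] 86.1
   world origin [486.4 -11.1]
side top c [-24.4 -16.4] size [49.7 84.4] yaw -0.067 z 53.5
   slope [-0.358 52.132] 71 tip [ 70.6 -22.8] ridge(origin) [-26.8 -16.2] across [-23.4  22.7] all [-20.4 -17.2] [51.9 92. ] 88.7
   world origin [514.3 -11.3]
```

View pics/c7.png

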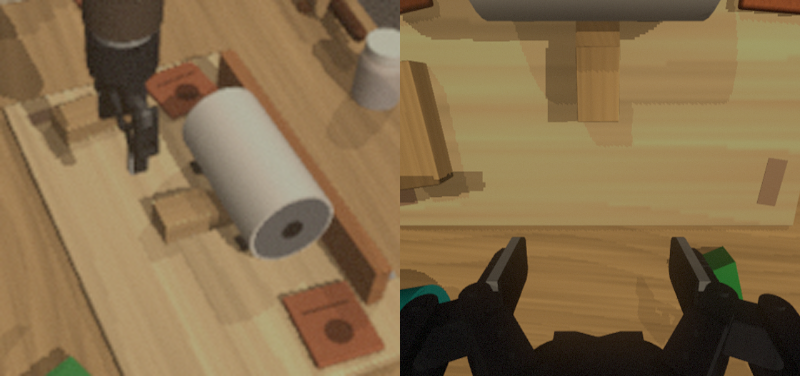

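Pipe unmoved. The chock is square and centred on it (y -13.7 against -13), with its rear edge at about -65, so the tip is at about 55 (home 55.5). Handing in.

```bash
python3 -c "
from bench import workorder
print(workorder.job_done())"
```

```text
the job is handed in; nothing more can be done
None
```

The job is handed in: the pipe lies along the stop and the chock is snug under it. No verdict was reported, so whether it passed rests on my camera checks.

I rolled the white pipe with the shut fingers flat on top, up over the rubber strips and on to the stop. I then gripped the wooden chock and slid it square under the pipe until it touched. After setting it fully down, the push peaked at about 7 N, and I backed off before letting go.

**Last checks (board frame):**
- **Pipe:** both ends at x about 65 mm (home 65). Axis height reads 75.0 and 76.5 mm in the two cameras (home 76), so it is not jacked up.
- **Chock:** lies between the strips, level with the pipe's middle within about 1 mm and square to the stop by eye in the wrist view. Its tip is at about 55 mm (home 55.5), worked out from the scene view of its rear edge. The automatic fit of the part under the pipe was unusable.
- **Time:** about 41 of the 72 s used.

**What went wrong or disagreed:**
- **Runaway on the first try:** I released the pipe before its right end was fully on the strip. It rolled back across the board at roughly 0.15–0.2 m/s by my estimate, under the 0.25 limit. I stopped it gently from on top and rolled it up again.
- **Tool height:** the arm's reported TCP height was about 37 mm lower than where the cameras put the fingertips. I worked from the cameras. On the reported numbers the grasp point came down to about 105.3 mm while touching the pipe, just above the 105 limit.
- **Forces:** the highest reading on the pipe was about 11 N, but I only read force at the end of each move.
- **Bystanders:** I did not measure their positions again at the end.

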